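# Open the sprung notions case, put the last pot away and stack the emptied tray

## Task

Squeeze the two orange buttons on the clasp of the green notions case together so that its lid springs fully open, and leave it open. Then set the last pot (red cap) from the grey tray upright into the one free place in the case, and stack the emptied grey tray squarely, right way up, on top of the two blue empty trays. Leave the other pots in their places and do not knock the glass tumbler, the jar or the tin about.

Things in the scene. Friction and masses are not known exactly. Their poses are not given: they have to be found in the camera images.
- case: Fixed green open case, 130 (x) x 200 (y) x 56 mm high, walls and floor 5 mm; origin under its centre, clasp on its -x face, lid hinge on top of its +x wall. One row of four 40 mm square places at x = -5, y = -66, -22, 22, 66 mm, with white ribs up to 17 mm above the table. 36 mm are free between row and long walls, so hold a pot across the case's x.
- clasp_mid (a point): Midway between the two orange buttons, 34 mm above the table, 87 mm in front (-x) of the case's centre; axes as the case's. Buttons on the +y and -y sides, pads 26 x 26 mm centred at this height, outer faces 54 mm apart at rest, 41 mm pressed home; nothing stands beside them. Between them the lid's tongue, 36 mm wide, passes over the clasp at 56 to 60 mm, hooks up to 66 mm.
- button_left (a joint): Travel of the button on the clasp's +y side, m: 0 out, 0.0065 pressed home towards the middle. Spring force about 3.6 N at the start of travel, 6.5 N at the end; springs back when let go.
- button_right (a joint): The same for the button on the clasp's -y side. Each button holds the lid by its own hook, free from about 4 mm of travel: both must be in at the same time.
- lid (a joint): Lid angle, rad: 0 shut, 1.75 fully open (a little past upright). Clear panel in a green frame, 130 mm deep, hinged 65 mm behind (+x) the case's centre at 56 mm height, with a 45 mm tongue in front. Unhooked, a damped spring lifts it in about 3 s, if nothing is above it (it lifts with only about 1 N), and holds it open; its tongue then reaches 230 mm above the table.
- free_place: The free place in the case: a thin black disc, 24 mm in diameter, on the case's floor in the middle of the empty place; origin at its centre, 5 mm above the table. Any of the four places may be the free one.
- last_pot_mid (a point): The pot to put away: upright cylinder, 30 mm in diameter and 46 mm high, white with a red cap, about 40 g; point at its centre, half-way up, z along its axis. It stands on the 3 mm floor of the grey tray; the tray's rim is at 20 mm, so its upper 29 mm stand clear. Standing in the case its centre is 28 mm above the table.
- last_pot: The same pot; origin at the centre of its underside.
- tray_mid (a point): The grey tray: plain open tray 54 (x) x 110 (y) x 20 mm high, 3 mm walls and floor, about 110 g; point at its centre, half-way up (10 mm), z up. It can be taken across its 54 mm width.
- tray: The same tray; origin at the centre of its underside.
- empty_top_mid (a point): The upper of the two blue empty trays (lighter one below), loose, stacked one on the other, each of the same size as the grey one; point at its centre, half-way up (30 mm above the table), x across its 54 mm width, y along its 110 mm length. A tray stacked on it stands on its rim, 40 mm above the table.
- pot_a_mid (a point): Pot in the case with a blue cap, same size; point at its centre.
- pot_b_mid (a point): Pot in the case with a green cap, same size; point at its centre.
- pot_c_mid (a point): Pot in the case with a yellow cap, same size; point at its centre.
- tumbler: Loose glass tumbler, 60 mm across, 100 mm high; origin at the centre of its underside.
- jar: Loose glass jar with a steel lid, 76 mm across, 100 mm high; origin at the centre of its underside.
- tin: Loose yellow open tin, 70 mm across, 70 mm high; origin at the centre of its underside.

How it is judged:
By the outcome, as a careful person would: the job done as asked, in the order asked, and still so for the second after the job is handed in, with the robot touching nothing.
It also fails if it takes over 72 s, if anything falls off the work surface, if the arm or the gripper's body presses on something with over 40 N, if the wrist force passes 120 N, or if a joint passes its speed limit or range.

## Robot

A 6-joint arm with a two-finger parallel gripper is mounted at the origin on the work surface. World frame = base frame: x ahead of the robot, y to its left, z up, the work surface at z = 0. Lengths are in mm, angles in rad, forces in N, time in s.
With the tool pointing down it reaches from about 350 to 850 mm from the base axis. Payload 8.1 kg.
Tool frame: the origin (TCP) lies at the centre of the arm's flange, where the gripper is bolted on; the fingertips stand 186 mm ahead of it and the grasp point (between the pads) lies env.grip_point_offset ahead of it (env.grip_point_offset is the distance from the TCP to the grasp point, in mm); z points along the fingers, y is the direction in which the jaws open and shut (so a half turn about z gives the same grasp; the last joint's range is limited). The gripper opens to 93 mm and grips with 3 to 60 N. Pads are 15 mm wide; open, the fingers measure 128 mm over their backs; the gripper's body (75 mm by 188 mm) begins 65 mm behind the grasp point.
Start: joints at [1.086, 0.13, 1.488, -0, 1.523, -0.085], TCP at [233.521, 552.698, 404.735] pointing down, gripper open.
Joint ranges: [-2.96, 2.96], [-0.89, 2.26], [0.02, 2.5], [-1.34, 4.48], [0, 2.73], [-2.66, 2.66]. Speed limits (rad/s): [2.39, 2.39, 2.79, 3.14, 3.14, 3.14].

## Interface

Orientations are given as a rotation vector (axis times angle).
In Python, from workcell import env gives the robot as it stands.
- The arm moves only by the tool carry_out, never from a script. Its argument "moves" is a list of rows, each an object with "delta_rot": the turn, a rotation vector about the tool's x, y, z in degrees, a list of three; "translation": the shift along the tool's x, y, z in cm, a list of three; "hand": the closure, from -1 (fully open) to 1 (shut), so that 0 is half open. A call has exactly 10 rows; each row is the pose to reach, as a shift and turn from the pose commanded when the call began, along the tool's axes at that moment; what a row does not reach only later rows make up. A row lasts 1/8 s, in which the tool goes at most 62.5 mm and 10.7 degrees, less where a joint would pass 70% of its speed; a pose out of reach is approached as far as the arm can. A call with a gripper value outside its range is refused whole. The fingers move at their own pace and stop on an object; "grip_force" is the grip in N (left out, the last holds). Time passes only in rows, so rows that repeat a pose let the fingers close, or fill a call up. It gives the time, the measured TCP pose, the force and the opening at its end, in the units of the state.
- env.read_state(): the state, without advancing time (a new reading comes with each control period).
- env.capture(name): name is "side" or "top"; returns a dict with "image" (384x512x3 uint8, red, green, blue), "intrinsics" (3x3 intrinsics, pixels), "extrinsics" (4x4, takes a point from camera to world coordinates). Camera axes: x right, y up, looking along -z (the intrinsics and any distortion apply to the point x, -y, -z); pixel columns grow to the right and rows downward; lengths in mm; the calibration is good to about 2 mm. A picture is of the moment at which its call begins. There is no depth.
- env.sign_off(): hands the job in, once; it reports no verdict.
Trained networks look in the newest picture that a camera, given by its name, has taken for a name from the list of things; names that differ only in an ending like _2 or _b are one class to them, and where a whole thing is asked for, a point or a joint stands for the part that bears it (a point fixed in the world has none). Each returns a list of dicts, best first, with "confidence" (0 to 1); they miss things now and then, are a little off and sometimes report something else, mostly with a low value. They report only what shows in the picture. A call takes as long as a camera call.
- env.outline_of(target, camera): "region" (384x512 bool, what is visible of it) and "point" ([row, column] in pixels, amid what is visible of it).
The state is a dict: "time": time; "joints": joint angles; "qvel": joint speeds; "effort": joint torques, N m; "tcp_pos": TCP position; "tcp_rot": TCP orientation; "ft_force": force on the tool from outside, world axes, zero at the start; "ft_torque": the same for the moment, N m; "finger_gap": opening from 0.0 (shut) to 1.0 (fully open).
Only numpy, scipy, OpenCV 4.12 (cv2) and the standard library are available. Lean on these libraries where they do the work, as an engineer would, in place of code of your own. Each camera call takes 0.05 s, during which the arm holds its last target.

## Working session

There is one attempt and no reset: what is moved stays moved. The work goes in short steps, Python scripts to look and compute and a tool call to move; the robot and the scene stay as the last step left them, time stands still between calls to the robot, and variables do not carry over. Pictures are saved under pics/ and viewed, and the job is handed in when it is done.

Besides the shell and the picture viewer there is one more tool, called by a JSON object that holds its "api" and its "payload". carry_out: Moves the arm, as the interface text tells. Its arguments: {"type":"object","properties":{"moves":{"type":"array","items":{"type":"object","properties":{"delta_rot":{"type":"array","items":{"type":"number"}},"translation":{"type":"array","items":{"type":"number"}},"hand":{"type":"number"}}}},"grip_force":{"type":"number"}},"required":["moves"]}

```bash
mkdir -p pics; ls
python3 - <<'E'
from workcell import env
import cv2,json
print(env.grip_point_offset, env.read_state())
for c in("side","top"):
    r=env.capture(c); cv2.imwrite(f"pics/{c}0.png",cv2.cvtColor(r["image"],cv2.COLOR_RGB2BGR)); print(r["intrinsics"],r["extrinsics"])
E
```

```text
pics
167.3 {'time': 0.0, 'joints': array([ 1.08558595e+00,  1.31183874e-01,  1.48930500e+00, -3.55457462e-05,
        1.52300080e+00, -8.53972418e-02]), 'qvel': array([ 5.15348474e-04,  3.62065142e-05,  1.37888182e-04, -9.76717705e-05,
        3.05421368e-04, -3.07338145e-04]), 'effort': array([-2.47487042e-04, -5.59803522e+01, -4.91787994e+01,  7.67135806e-02,
        3.49573698e-02, -2.61704354e-04]), 'tcp_pos': array([233.4214747 , 552.47747811, 403.65943762]), 'tcp_rot': array([-6.23748249e-01, -3.07853762e+00,  2.87462097e-03]), 'ft_force': array([ 0.12071756,  0.31529235, -0.1235047 ]), 'ft_torque': array([ 0.01096529,  0.03698069, -0.03971169]), 'finger_gap': 1.0037868501824159}
[[362.75101713   0.         255.77057158]
 [  0.         362.75101713 191.19006113]
 [  0.           0.           1.        ]] [[ 9.15936731e-01  2.27387796e-01 -3.30688214e-01  2.39666824e+02]
 [-4.01057072e-01  5.48597099e-01 -7.33617371e-01 -5.47284304e+02]
 [ 1.45989578e-02  8.04571944e-01  5.93675718e-01  5.36786095e+02]
 [ 0.00000000e+00  0.00000000e+00  0.00000000e+00  1.00000000e+00]]
[[368.42507387   0.         256.91756175]
 [  0.         368.42507387 192.25271774]
 [  0.           0.           1.        ]] [[ 2.12621307e-02  9.87736693e-01 -1.54674325e-01  3.57658266e+02]
 [-9.99768237e-01  2.15283428e-02  4.61042957e-05  3.64939807e+00]
 [ 3.37542080e-03  1.54637497e-01  9.87965511e-01  9.57460517e+02]
 [ 0.00000000e+00  0.00000000e+00  0.00000000e+00  1.00000000e+00]]
```

View pics/side0.png

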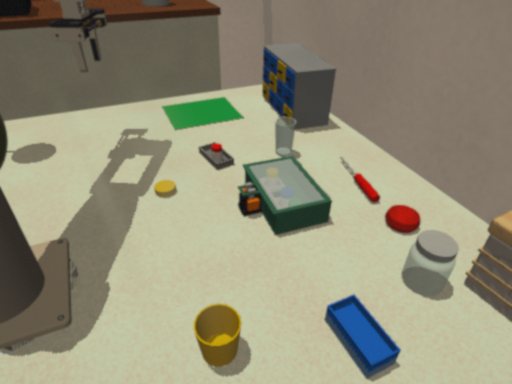

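View pics/top0.png

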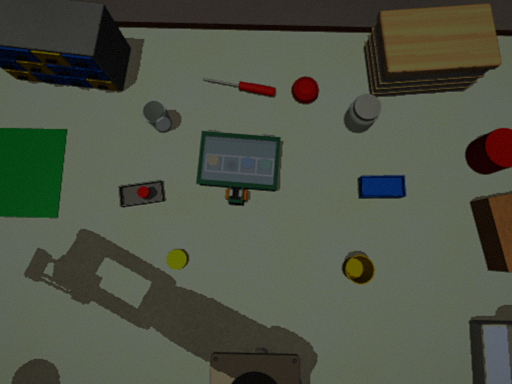

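The side view shows the case at about (285,195), clasp at (252,200), grey tray with red pot at (216,153), blue trays at (362,333), tumbler at (285,135). The top view shows the case at (240,160), clasp at (237,196), grey tray at (142,193) and blue trays at (382,187). Next I'll get the network outlines and measure.

```bash
cat > h.py <<'E'
import numpy as np,cv2
from workcell import env
def cap(c):
    r=env.capture(c); return r
def proj(r,P):
    P=np.atleast_2d(np.asarray(P,float)); T=np.linalg.inv(r["extrinsics"]); q=P@T[:3,:3].T+T[:3,3]
    q=q*[1,-1,-1]; p=q@r["intrinsics"].T; return p[:,:2]/p[:,2:]
def back(r,uv,z):
    uv=np.atleast_2d(np.asarray(uv,float)); d=np.c_[uv,np.ones(len(uv))]@np.linalg.inv(r["intrinsics"]).T
    d=d*[1,-1,-1]@r["extrinsics"][:3,:3].T; o=r["extrinsics"][:3,3]
    return o+d*((z-o[2])/d[:,2])[:,None]
def tri(rs,uvs):
    A=[];b=[]
    for r,uv in zip(rs,uvs):
        o=r["extrinsics"][:3,3]; d=back(r,uv,0)[0]-o; d/=np.linalg.norm(d); M=np.eye(3)-np.outer(d,d); A.append(M); b.append(M@o)
    return np.linalg.lstsq(np.vstack(A),np.hstack(b),rcond=None)[0]
def save(r,name,box=None,k=1,pts=()):
    im=cv2.cvtColor(r["image"],cv2.COLOR_RGB2BGR)
    if box is None: box=(0,0,512,384)
    x0,y0,x1,y1=box; im=cv2.resize(im[y0:y1,x0:x1],None,fx=k,fy=k,interpolation=cv2.INTER_CUBIC)
    for p in pts: cv2.circle(im,(int((p[0]-x0+.5)*k),int((p[1]-y0+.5)*k)),2,(255,0,255),-1)
    cv2.imwrite("pics/"+name,im)
def masktop(c,t):
    o=env.outline_of(t,c); return o
E
python3 - <<'E'
from h import *
import pickle
R={c:cap(c) for c in("side","top")}
O={}
for t in["case","clasp_mid","button_left","button_right","free_place","last_pot_mid","tray_mid","empty_top_mid","pot_a_mid","pot_b_mid","pot_c_mid","tumbler","jar","tin","lid"]:
    for c in R:
        o=env.outline_of(t,c); O[t,c]=o
        for d in o[:2]:
            ys,xs=np.nonzero(d["region"])
            print(t,c,round(d["confidence"],2),np.round(d["point"][::-1],1),len(ys),(xs.min(),ys.min(),xs.max(),ys.max()) if len(ys) else "")
pickle.dump((R,O),open("r0.pkl","wb"))
save(R["top"],"t_case.png",(185,115,295,215),7)
save(R["side"],"s_case.png",(190,110,340,240),5)
E
```

```text
case side 0.61 [282.  199.6] 5154 (np.int64(237), np.int64(156), np.int64(330), np.int64(234))
case top 0.95 [235.4 163.6] 4750 (np.int64(196), np.int64(130), np.int64(279), np.int64(205))
clasp_mid side 0.81 [283.8 195.3] 5074 (np.int64(238), np.int64(156), np.int64(330), np.int64(234))
clasp_mid top 0.81 [239.4 161.6] 4760 (np.int64(196), np.int64(130), np.int64(279), np.int64(205))
clasp_mid top 0.46 [360.5 109.8] 1022 (np.int64(343), np.int64(94), np.int64(380), np.int64(132))
button_left side 0.27 [281.9 198. ] 5161 (np.int64(237), np.int64(156), np.int64(331), np.int64(234))
button_right side 0.75 [249.9 203.5] 163 (np.int64(248), np.int64(189), np.int64(258), np.int64(209))
button_right side 0.3 [286.8 136.3] 680 (np.int64(275), np.int64(117), np.int64(296), np.int64(156))
button_right top 0.2 [156.  115.2] 677 (np.int64(142), np.int64(100), np.int64(171), np.int64(132))
last_pot_mid side 0.6 [217.5 153.3] 187 (np.int64(211), np.int64(144), np.int64(222), np.int64(162))
last_pot_mid top 0.66 [143.5 192.2] 199 (np.int64(136), np.int64(186), np.int64(152), np.int64(200))
last_po
[... 1223 characters left out ...]
64(401), np.int64(230), np.int64(458), np.int64(296))
jar top 0.87 [360.8 114.2] 1071 (np.int64(343), np.int64(93), np.int64(380), np.int64(132))
jar top 0.3 [384. 189.] 989 (np.int64(359), np.int64(175), np.int64(405), np.int64(198))
tin side 0.84 [213.6 334. ] 2384 (np.int64(193), np.int64(304), np.int64(240), np.int64(366))
tin top 0.58 [357.5 269.8] 762 (np.int64(341), np.int64(255), np.int64(373), np.int64(284))
lid side 0.84 [283.7 186.9] 3306 (np.int64(238), np.int64(156), np.int64(330), np.int64(215))
lid side 0.63 [280.8 198.1] 5107 (np.int64(238), np.int64(157), np.int64(331), np.int64(234))
lid top 0.68 [143.  194.6] 157 (np.int64(137), np.int64(187), np.int64(152), np.int64(199))
```

View pics/t_case.png

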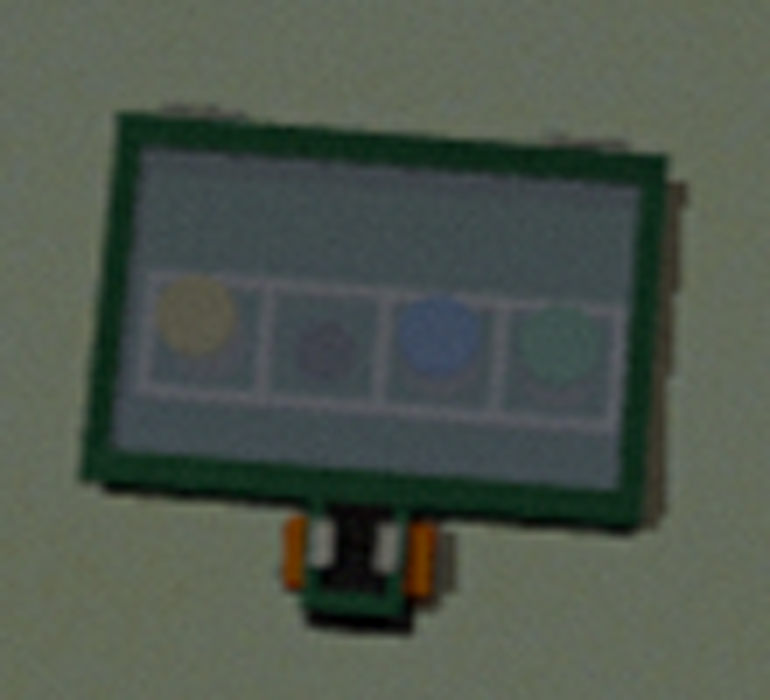

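View pics/s_case.png

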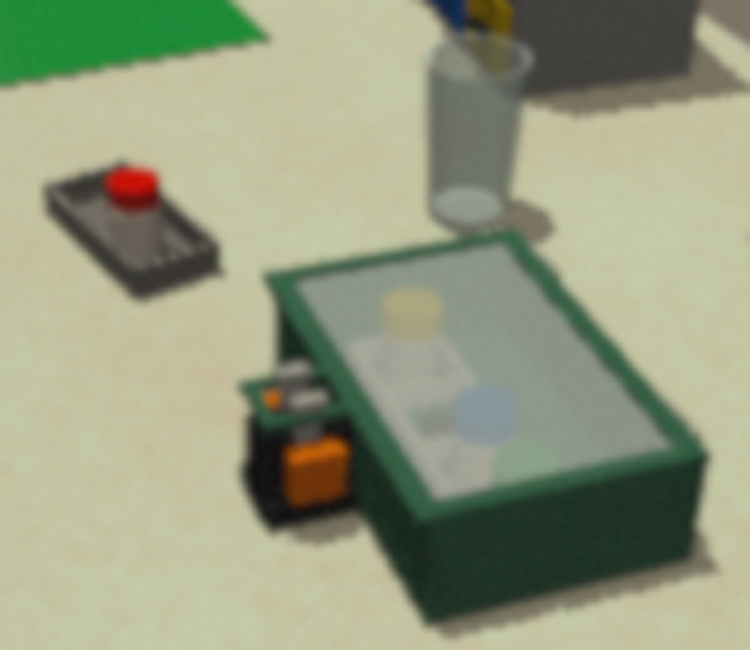

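The case crops show the lid corners, the clasp with the orange buttons, and the free place second from the left, with a dark disc between yellow and blue. In the case frame that is y=+22. Next are the crops of the trays.

Run:
```python
from h import *
import pickle
R,O=pickle.load(open("r0.pkl","rb"))
a=lambda r,b,k: cv2.resize(r["image"][b[1]:b[3],b[0]:b[2],::-1],None,fx=k,fy=k,interpolation=cv2.INTER_CUBIC)
A=np.hstack([a(R["top"],(110,170,170,215),6.5),a(R["top"],(350,165,410,210),6.5)])
B=np.hstack([a(R["side"],(190,135,250,180),6.5),a(R["side"],(320,285,410,380),292.5/95)[:, :390]])
print(A.shape,B.shape)
cv2.imwrite("pics/A.png",np.ascontiguousarray(A)); cv2.imwrite("pics/B.png",np.ascontiguousarray(B))
```

```text
(292, 780, 3) (292, 667, 3)
```

View pics/A.png

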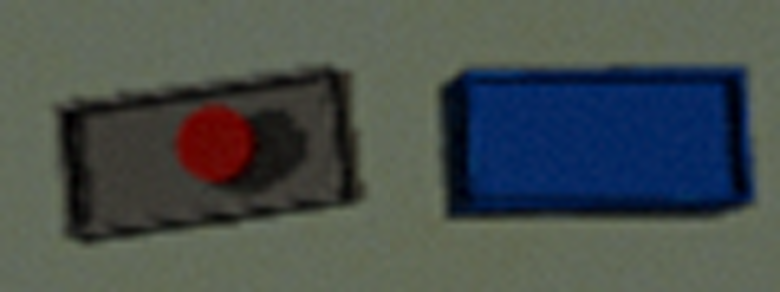

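View pics/B.png

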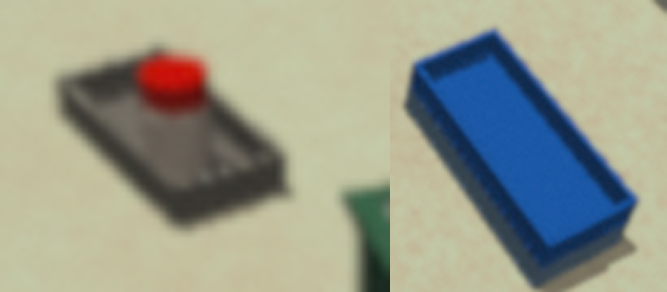

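```bash
cat > fit.py <<'E'
from h import *
from scipy.optimize import least_squares
def corners(p,hx,hy,z,cx=0):
    c,s=np.cos(p[2]),np.sin(p[2]); L=np.array([[cx+hx,hy],[cx+hx,-hy],[cx-hx,-hy],[cx-hx,hy]])
    return np.c_[p[0]+c*L[:,0]-s*L[:,1],p[1]+s*L[:,0]+c*L[:,1],np.full(4,z)]
def fit(items,p0):
    # items: (r, uv4, hx,hy,z)
    f=lambda p:np.concatenate([(proj(r,corners(p,hx,hy,z))-np.asarray(uv)).ravel() for r,uv,hx,hy,z in items])
    s=least_squares(f,p0,loss="soft_l1"); return s.x,f(s.x)
E
python3 - <<'E'
from fit import *
import pickle
R,O=pickle.load(open("r0.pkl","rb")); T,S=R["top"],R["side"]
def px(l,k,ox,oy): return np.array(l,float)/k-.5+[ox,oy]
# order: (+x,+y),(+x,-y),(-x,-y),(-x,+y) ; top: up=+x left=+y
D={"case":((65,100,60),px([(119,113),(667,156),(640,528),(82,482)],7,185,115),px([(515,232),(705,455),(425,518),(265,275)],5,190,110),(470,0,0)),
"grey":((27,55,20),px([(57,105),(338,67),(357,200),(75,240)],6.5,110,170),px([(160,48),(283,155),(185,200),(60,80)],6.5,190,135),(400,280,0)),
"blue":((27,55,40),px([(72,68),(358,68),(362,205),(60,205)],6.5,350,165),px([(105,30),(246,202),(150,250),(23,64)],292.5/95,320,285),(400,-300,0))}
for n,(d,t,s,p0) in D.items():
    for lab,it in(("both",[(T,t,*d),(S,s,*d)]),("top",[(T,t,*d)]),("side",[(S,s,*d)])):
        p,e=fit(it,p0); print(n,lab,np.round(p[:2],1),round(np.degrees(p[2]),2),np.round(e,1))
# pot
for c in R:
    r=R[c]; hsv=cv2.cvtColor(r["image"],cv2.COLOR_RGB2HSV); m=((hsv[...,0]<8)|(hsv[...,0]>172))&(hsv[...,1]>180)&(hsv[...,2]>60)
    n,l,st,ce=cv2.connectedComponentsWithStats(m.astype(np.uint8))
    for i in range(1,n):
        if st[i,4]>20: print(c,st[i],ce[i],back(r,ce[i],49)[0])
E
```

```text
case both [580.1  51.9] 1076.58 [-0.3  0.7  0.2  0.8  0.4 -1.7 -0.5 -1.6 -1.2 -0.4 -0.1  0.5 -0.1  0.7
  0.7 -0.2]
case top [578.9  51.8] -3.37 [-0.3  1.2  0.3  1.3  0.4 -1.2 -0.4 -1.1]
case side [580.9  52.5] -3.58 [-0.9 -0.5 -0.   0.3 -0.   0.4  1.  -0.4]
grey both [496.3 300.6] -349.92 [ 0.8  0.3 -0.  -0.3 -0.5 -0.3  0.   0.1  0.5  0.2  0.9  0.3 -1.5 -1.
 -0.8  0.1]
grey top [496.  300.7] -350.25 [ 0.8  0.2  0.  -0.1 -0.6 -0.1 -0.1  0. ]
grey side [497.1 300.1] 1811.16 [ 0.4  0.2  1.5  0.1 -0.7 -1.  -0.7  0.3]
blue both [ 525.3 -316.1] 0.41 [ 0.8 -0.1  0.   0.5  0.5  0.4  3.3 -0.2 -0.1 -0.7 -0.2  0.3  1.  -0.7
 -0.8 -1. ]
blue top [ 525.6 -314.1] 360.74 [-0.  -0.2 -0.8  0.2 -0.3  0.2  2.6 -0.2]
blue side [ 524.8 -316.8] 2880.16 [ 0.1 -0.3 -0.2  1.   0.8 -0.1 -0.7 -0.6]
side [211 144  10   8  61] [215.91803279 147.1147541 ] [492.31415905 280.5279438   49.        ]
side [355 174  24  28 256] [366.59765625 187.609375  ] [753.8821708  -29.93546992  49.        ]
side [387 206  32  26 658] [402.55471125 218.32218845] [ 754.82540287 -148.06445838   49.        ]
top [293  77  25  23 452] [305.14380531  88.11946903] [ 777.93736705 -116.50372396   49.        ]
top [239  82  36  13 280] [256.95357143  87.99285714] [775.41527488   9.37265269  49.        ]
top [485 128  27  39 859] [499.87427241 146.67753201] [ 631.04052291 -613.52267885   49.        ]
top [137 186  12  12 104] [142.60576923 191.69230769] [495.08784062 288.63960148  49.        ]
```

Run:
```python
from fit import *
import pickle
R,O=pickle.load(open("r0.pkl","rb")); T,S=R["top"],R["side"]
print(back(S,[(216,145.7)],49),back(S,[(216,147)],45))
def wire(r,polys,box,k):
    x0,y0,x1,y1=box; im=cv2.resize(r["image"][y0:y1,x0:x1,::-1],None,fx=k,fy=k,interpolation=cv2.INTER_CUBIC)
    for P in polys:
        q=(proj(r,P)-[x0,y0]+.5)*k; cv2.polylines(im,[np.round(q*8).astype(np.int32)],True,(255,0,255),1,cv2.LINE_AA,3)
    return im
th=np.linspace(0,2*np.pi,40)
def circ(x,y,z,r): return np.c_[x+r*np.cos(th),y+r*np.sin(th),np.full(40,z)]
case=(580,52,np.radians(-3.45)); grey=(496.3,300.6,np.radians(10)); blue=(525.2,-315.5,np.radians(.5))
c,s=np.cos(case[2]),np.sin(case[2]); L=lambda x,y:(case[0]+c*x-s*y,case[1]+s*x+c*y)
def loc(z,pts): return np.array([[*L(a,b),z] for a,b in pts])
P=[corners(case,65,100,60),corners(case,65,100,0),circ(*L(-5,22),5,12),circ(*L(-5,66),51,15),circ(*L(-5,-22),51,15),circ(*L(-5,-66),51,15),
 loc(34,[(-100,27),(-74,27),(-74,-27),(-100,-27)])]
for y in(27,-27): P.append(np.array([[*L(x,y),z] for x,z in((-100,21),(-74,21),(-74,47),(-100,47))]))
cv2.imwrite("pics/w1.png",wire(T,P,(185,115,295,215),6)); cv2.imwrite("pics/w2.png",wire(S,P,(225,145,340,240),6))
G=[corners(grey,27,55,20),corners(grey,27,55,0),circ(495,288,49,15)]; B=[corners(blue,27,55,40),corners(blue,27,55,0)]
A=np.hstack([wire(T,G,(110,170,170,215),6.5),wire(T,B,(350,165,410,210),6.5)])
C=np.hstack([wire(S,G,(190,135,250,180),6.5),wire(S,B,(320,285,410,375),3.25)])
cv2.imwrite("pics/w3.png",np.vstack([A[:,:682],C[:292,:682]]))
```

```text
[[494.99862777 287.8092936   49.        ]] [[494.79383865 287.83099649  45.        ]]
```

View pics/w1.png

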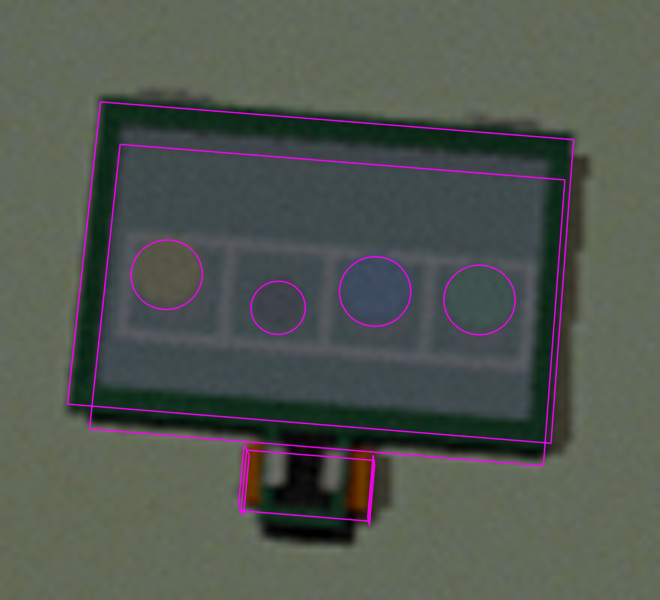

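View pics/w2.png

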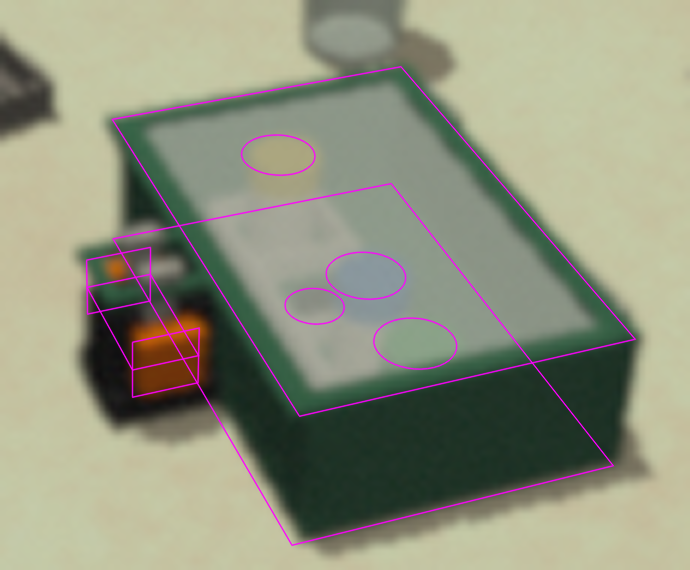

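View pics/w3.png

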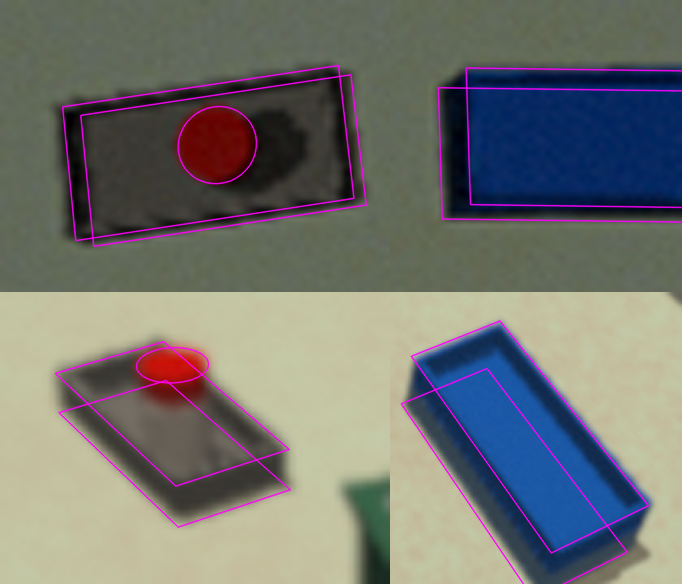

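The wireframes match both pictures: caps and disc fall on their circles, and the pot cap agrees in both views at about (495,288). Residuals are within about 2 mm. The poses are case (580,52,-3.45°), grey tray (496,300.6,10°) and blue trays (525,-315.5,0.5°). Next is a helper that works out moves.

```bash
cat > mv.py <<'E'
import numpy as np,json,os,sys
from scipy.spatial.transform import Rotation as Ro
GO=167.3
def led(): return json.load(open("led.json"))
def setled(p,rv): json.dump({"p":list(map(float,p)),"rv":list(map(float,rv))},open("led.json","w"))
def down(yaw): # tool z down, tool y at world angle yaw(deg)
    a=np.radians(yaw); y=np.array([np.cos(a),np.sin(a),0]); z=np.array([0,0,-1.]); return Ro.from_matrix(np.c_[np.cross(y,z),y,z])
def yaw_of(R): m=R.as_matrix(); return np.degrees(np.arctan2(m[1,1],m[0,1]))
def plan(wps):
    """wps: list of (grasp xyz world, jaw yaw deg or None). prints tool-frame numbers in cm/deg, relative to commanded pose at call start"""
    L=led(); p0=np.array(L["p"]); R0=Ro.from_rotvec(L["rv"]); ya=yaw_of(R0); print("yaw now",round(ya,2))
    for g,y in wps:
        if y is None: y=ya
        y=ya+((y-ya+90)%180-90)
        R=down(y); tcp=np.array(g)-GO*R.as_matrix()[:,2]
        t=R0.inv().apply(tcp-p0)/10; r=np.degrees((R0.inv()*R).as_rotvec())
        print("t",np.round(t,2),"rot",np.round(r,1),"dist",round(np.linalg.norm(tcp-p0),0))
def done(t,r):
    L=led(); R0=Ro.from_rotvec(L["rv"]); p=np.array(L["p"])+R0.apply(np.array(t)*10); R=R0*Ro.from_rotvec(np.radians(r)); setled(p,R.as_rotvec())
    print("ledger",np.round(p,1),"grasp",np.round(p+GO*R.as_matrix()[:,2],1),"yaw",round(yaw_of(R),2))
def st():
    from workcell import env
    s=env.read_state(); R=Ro.from_rotvec(s["tcp_rot"]); g=s["tcp_pos"]+GO*R.as_matrix()[:,2]
    L=led(); R0=Ro.from_rotvec(L["rv"])
    print("t",round(s["time"],2),"grasp",np.round(g,1),"err",np.round(s["tcp_pos"]-L["p"],2),"roterr",np.round(np.degrees((R0.inv()*R).as_rotvec()),2),"F",np.round(s["ft_force"],1),"gap",round(float(s["finger_gap"]),3),"j",np.round(s["joints"],2))
E
python3 - <<'E'
from mv import *
from workcell import env
s=env.read_state(); y=yaw_of(Ro.from_rotvec(s["tcp_rot"])); setled([233.521,552.698,404.735],down(y).as_rotvec())
st()
plan([((493.2,57.2,160),86.55),((493.2,57.2,100),86.55),((493.2,57.2,34),86.55)])
E
```

```text
t 1.7 grasp [233.5 552.7 237.4] err [-0.01  0.   -0.01] roterr [0. 0. 0.] F [0.7 0.5 0. ] gap 1.0 j [ 1.09  0.13  1.49  0.    1.52 -0.09]
yaw now 67.1
t [-43.21 -35.54   7.74] rot [ -0.   -0.  -19.5] dist 565.0
t [-43.21 -35.54  13.74] rot [ -0.   -0.  -19.5] dist 576.0
t [-43.21 -35.54  20.34] rot [ -0.   -0.  -19.5] dist 595.0
```

{"api": "carry_out", "payload": {"moves": [{"translation": [-43.2,-35.5,7.7],"delta_rot": [0,0,-19.5],"hand": -1},{"translation": [-43.2,-35.5,7.7],"delta_rot": [0,0,-19.5],"hand": -1},{"translation": [-43.2,-35.5,7.7],"delta_rot": [0,0,-19.5],"hand": -1},{"translation": [-43.2,-35.5,7.7],"delta_rot": [0,0,-19.5],"hand": -1},{"translation": [-43.2,-35.5,7.7],"delta_rot": [0,0,-19.5],"hand": -1},{"translation": [-43.2,-35.5,7.7],"delta_rot": [0,0,-19.5],"hand": -1},{"translation": [-43.2,-35.5,7.7],"delta_rot": [0,0,-19.5],"hand": -1},{"translation": [-43.2,-35.5,7.7],"delta_rot": [0,0,-19.5],"hand": -1},{"translation": [-43.2,-35.5,7.7],"delta_rot": [0,0,-19.5],"hand": -1},{"translation": [-43.2,-35.5,7.7],"delta_rot": [0,0,-19.5],"hand": -1}]}}

```text
time: 2.95
tcp_pos: [494.3, 53.9, 327.2]
tcp_rot: [-0.102, -3.139, 0.001]
ft_force: [-1.2, 0.4, 0.8]
finger_gap: 0.999
```

Run:
```python
from mv import *
done([-43.2,-35.5,7.7],[0,0,-19.5]); st()
plan([((491.5,57.2,34),86.55)])
```

```text
ledger [493.3  57.6 327.7] grasp [493.3  57.6 160.4] yaw 86.6
t 2.95 grasp [494.2  53.8 159.9] err [ 0.96 -3.62 -0.58] roterr [0.05 0.03 0.31] F [-1.2  0.4  0.8] gap 0.999 j [ 0.01 -0.1   1.86 -0.    1.38 -1.5 ]
yaw now 86.6
t [ 0.18 -0.05 12.64] rot [ 0. -0.  0.] dist 126.0
```

{"api": "carry_out", "payload": {"moves": [{"translation": [0.2,0,0],"hand": -1},{"translation": [0.2,0,4],"hand": -1},{"translation": [0.2,0,8],"hand": -1},{"translation": [0.2,0,12.6],"hand": -1},{"translation": [0.2,0,12.6],"hand": -0.4},{"translation": [0.2,0,12.6],"hand": -0.4},{"translation": [0.2,0,12.6],"hand": -0.4},{"translation": [0.2,0,12.6],"hand": -0.4},{"translation": [0.2,0,12.6],"hand": -0.4},{"translation": [0.2,0,12.6],"hand": -0.4}]}}

```text
schema error: expected keys delta_rot, translation, hand
```

Run:
```python
from mv import *
from h import *
done([.2,0,12.6],[0,0,0]); st()
save(cap("side"),"s1.png",(200,120,340,240),5)
```

```text
ledger [491.3  57.7 201.7] grasp [491.3  57.7  34.4] yaw 86.6
t 2.95 grasp [494.2  53.8 159.9] err [  2.96  -3.74 125.42] roterr [0.05 0.03 0.31] F [-1.2  0.4  0.8] gap 0.999 j [ 0.01 -0.1   1.86 -0.    1.38 -1.5 ]
```

View pics/s1.png

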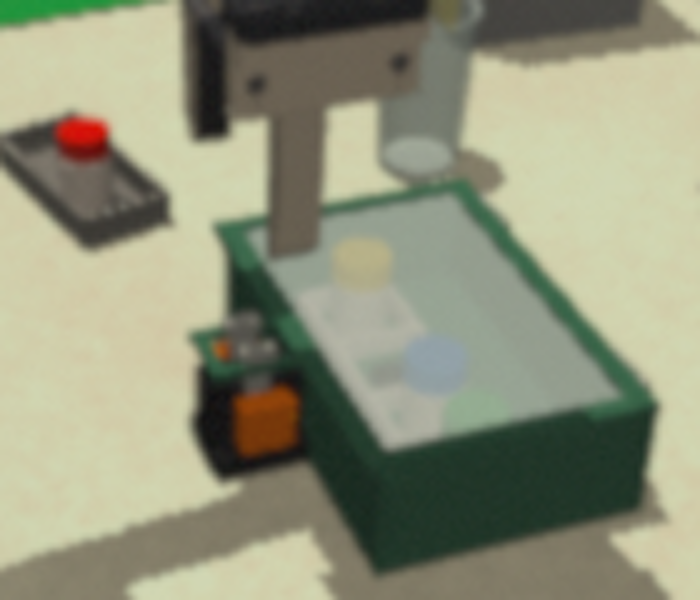

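The move was refused because `delta_rot` was missing. The picture shows the gripper still high above the clasp. I'll send it again with that field.

{"api": "carry_out", "payload": {"moves": [{"translation": [0.2,0,0],"delta_rot": [0,0,0],"hand": -1},{"translation": [0.2,0,4],"delta_rot": [0,0,0],"hand": -1},{"translation": [0.2,0,8],"delta_rot": [0,0,0],"hand": -1},{"translation": [0.2,0,12.6],"delta_rot": [0,0,0],"hand": -1},{"translation": [0.2,0,12.6],"delta_rot": [0,0,0],"hand": -1},{"translation": [0.2,0,12.6],"delta_rot": [0,0,0],"hand": -0.4},{"translation": [0.2,0,12.6],"delta_rot": [0,0,0],"hand": -0.4},{"translation": [0.2,0,12.6],"delta_rot": [0,0,0],"hand": -0.4},{"translation": [0.2,0,12.6],"delta_rot": [0,0,0],"hand": -0.4},{"translation": [0.2,0,12.6],"delta_rot": [0,0,0],"hand": -0.4}]}}

```text
time: 4.25
tcp_pos: [491.4, 57.6, 202.0]
tcp_rot: [0.094, 3.14, 0.0]
ft_force: [0.4, -0.2, 0.8]
finger_gap: 0.7
```

Run:
```python
from mv import *
from h import *
st()
save(cap("side"),"s2.png",(200,120,340,240),5)
save(cap("top"),"t2.png",(185,115,295,245),4)
```

```text
t 4.25 grasp [491.4  57.6  34.7] err [ 0.07 -0.09  0.28] roterr [-0.   -0.02  0.02] F [ 0.4 -0.2  0.8] gap 0.7 j [ 0.01  0.05  1.96  0.    1.13 -1.5 ]
```

View pics/s2.png

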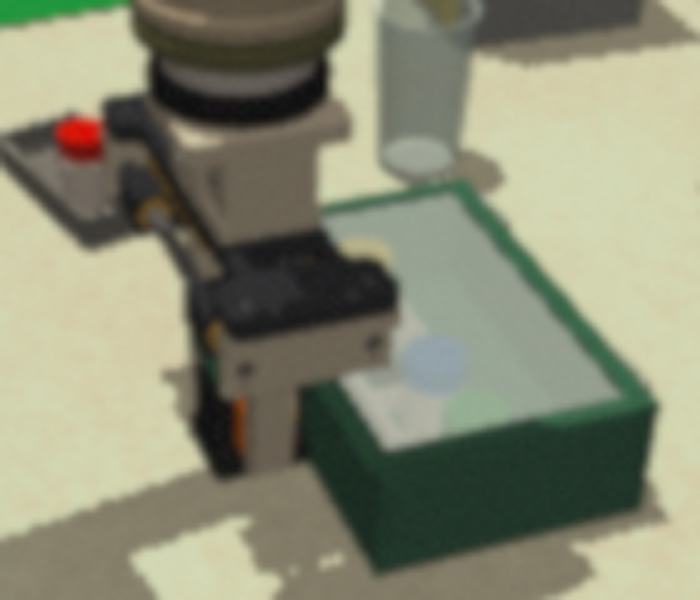

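The right finger stands beside the right orange button, at crop (270,430). Now squeeze gently to read whether the force is balanced.

{"api": "carry_out", "payload": {"grip_force": 18, "moves": [{"translation": [0,0,0],"delta_rot": [0,0,0],"hand": -0.1},{"translation": [0,0,0],"delta_rot": [0,0,0],"hand": -0.1},{"translation": [0,0,0],"delta_rot": [0,0,0],"hand": -0.1},{"translation": [0,0,0],"delta_rot": [0,0,0],"hand": -0.1},{"translation": [0,0,0],"delta_rot": [0,0,0],"hand": -0.1},{"translation": [0,0,0],"delta_rot": [0,0,0],"hand": -0.1},{"translation": [0,0,0],"delta_rot": [0,0,0],"hand": -0.1},{"translation": [0,0,0],"delta_rot": [0,0,0],"hand": -0.1},{"translation": [0,0,0],"delta_rot": [0,0,0],"hand": -0.1},{"translation": [0,0,0],"delta_rot": [0,0,0],"hand": -0.1}]}}

```text
time: 5.6
tcp_pos: [491.2, 57.7, 201.7]
tcp_rot: [-0.093, -3.14, 0.0]
ft_force: [-0.2, -1.2, -2.1]
finger_gap: 0.555
```

Run:
```python
from mv import *
st()
```

```text
t 5.6 grasp [491.2  57.7  34.4] err [-0.09  0.   -0.08] roterr [0.   0.01 0.  ] F [-0.2 -1.2 -2.1] gap 0.555 j [ 0.01  0.05  1.96 -0.    1.13 -1.5 ]
```

{"api": "carry_out", "payload": {"grip_force": 20, "moves": [{"translation": [0,-0.08,0],"delta_rot": [0,0,0],"hand": -0.1},{"translation": [0,-0.08,0],"delta_rot": [0,0,0],"hand": 0.2},{"translation": [0,-0.08,0],"delta_rot": [0,0,0],"hand": 0.2},{"translation": [0,-0.08,0],"delta_rot": [0,0,0],"hand": 0.2},{"translation": [0,-0.08,0],"delta_rot": [0,0,0],"hand": 0.2},{"translation": [0,-0.08,0],"delta_rot": [0,0,0],"hand": 0.2},{"translation": [0,-0.08,0],"delta_rot": [0,0,0],"hand": 0.2},{"translation": [0,-0.08,0],"delta_rot": [0,0,0],"hand": 0.2},{"translation": [0,-0.08,0],"delta_rot": [0,0,0],"hand": 0.2},{"translation": [0,-0.08,0],"delta_rot": [0,0,0],"hand": 0.2}]}}

```text
time: 6.85
tcp_pos: [491.2, 56.9, 201.7]
tcp_rot: [-0.093, -3.14, -0.0]
ft_force: [-0.5, 3.2, -3.8]
finger_gap: 0.438
```

Run:
```python
from mv import *
from h import *
done([0,-.08,0],[0,0,0]);st()
save(cap("side"),"s3.png",(200,120,340,240),5)
```

```text
ledger [491.3  56.9 201.7] grasp [491.3  56.9  34.4] yaw 86.6
t 6.85 grasp [491.1  57.   34.4] err [-0.09  0.07 -0.08] roterr [-0.01  0.01  0.  ] F [-0.5  3.2 -3.8] gap 0.438 j [ 0.01  0.05  1.96  0.    1.13 -1.5 ]
```

View pics/s3.png

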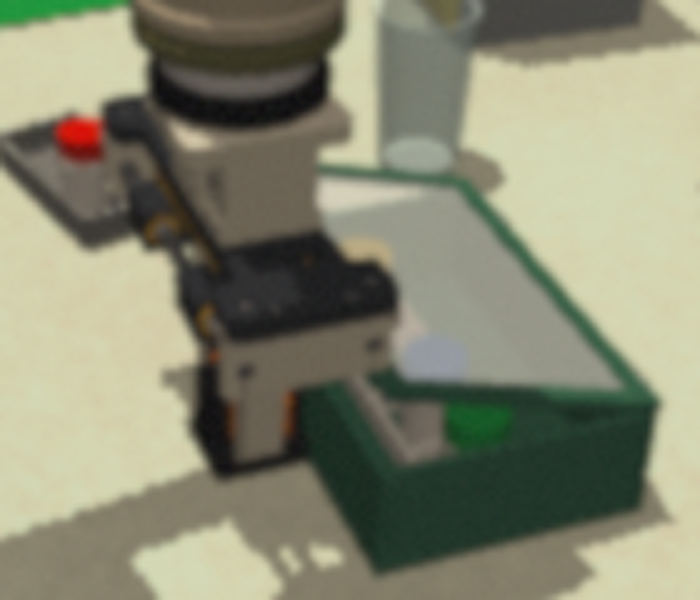

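The lid has lifted off and is resting against the gripper body. I'll open the fingers and back straight out.

{"api": "carry_out", "payload": {"moves": [{"translation": [0,0,0],"delta_rot": [0,0,0],"hand": -0.7},{"translation": [0,0,0],"delta_rot": [0,0,0],"hand": -0.7},{"translation": [0,0,0],"delta_rot": [0,0,0],"hand": -0.7},{"translation": [3,0,0],"delta_rot": [0,0,0],"hand": -0.7},{"translation": [6,0,0],"delta_rot": [0,0,0],"hand": -0.7},{"translation": [9,0,0],"delta_rot": [0,0,0],"hand": -0.7},{"translation": [9,0,0],"delta_rot": [0,0,0],"hand": -0.7},{"translation": [9,0,-4],"delta_rot": [0,0,0],"hand": -0.7},{"translation": [9,0,-8],"delta_rot": [0,0,0],"hand": -0.7},{"translation": [9,0,-12],"delta_rot": [0,0,0],"hand": -0.7}]}}

```text
time: 8.15
tcp_pos: [402.3, 62.1, 324.0]
tcp_rot: [0.094, 3.138, -0.0]
ft_force: [0.1, -0.1, -0.3]
finger_gap: 0.85
```

Run:
```python
from mv import *
from h import *
done([9,0,-12],[0,0,0]);st()
save(cap("side"),"s4.png",None,1.5)
plan([((495,288,160),86.6),((495,288,37),86.6),((495,288,160),100)])
```

```text
ledger [401.4  62.2 321.7] grasp [401.4  62.2 154.4] yaw 86.6
t 8.15 grasp [402.7  62.  156.7] err [ 0.88 -0.17  2.24] roterr [ 0.   -0.13  0.02] F [ 0.1 -0.1 -0.3] gap 0.85 j [ 0.03 -0.37  2.1  -0.    1.41 -1.48]
yaw now 86.6
t [-8.   23.09 -0.56] rot [ 0. -0. -0.] dist 244.0
t [-8.   23.09 11.74] rot [ 0. -0. -0.] dist 271.0
t [-8.   23.09 -0.56] rot [  0.   -0.  -13.4] dist 244.0
```

View pics/s4.png

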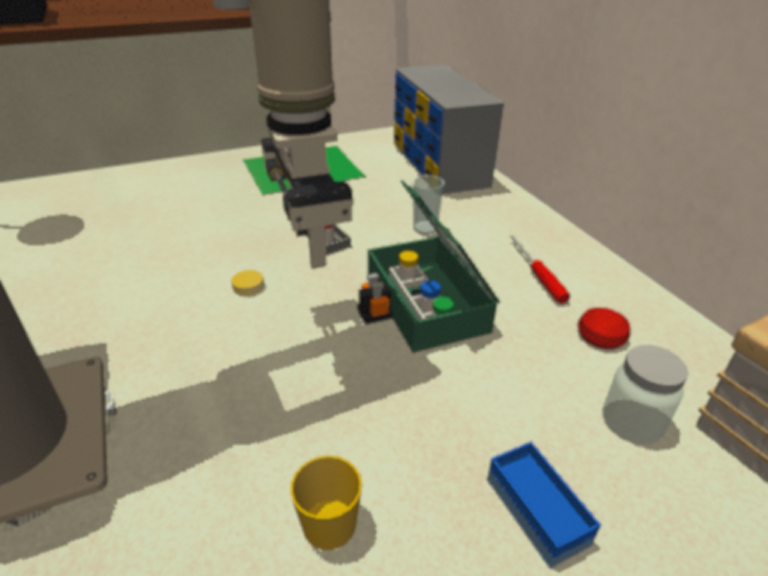

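The lid is swinging open: its frame stands at about (450,240) in the 1.5x view. The open lid may clash with the long gripper body when jaws are along the case's x, so I'll look at the gripper from above.

Run:
```python
from mv import *
from h import *
save(cap("top"),"t4.png",(120,100,330,290),3.8)
```

```text
(no output)
```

View pics/t4.png

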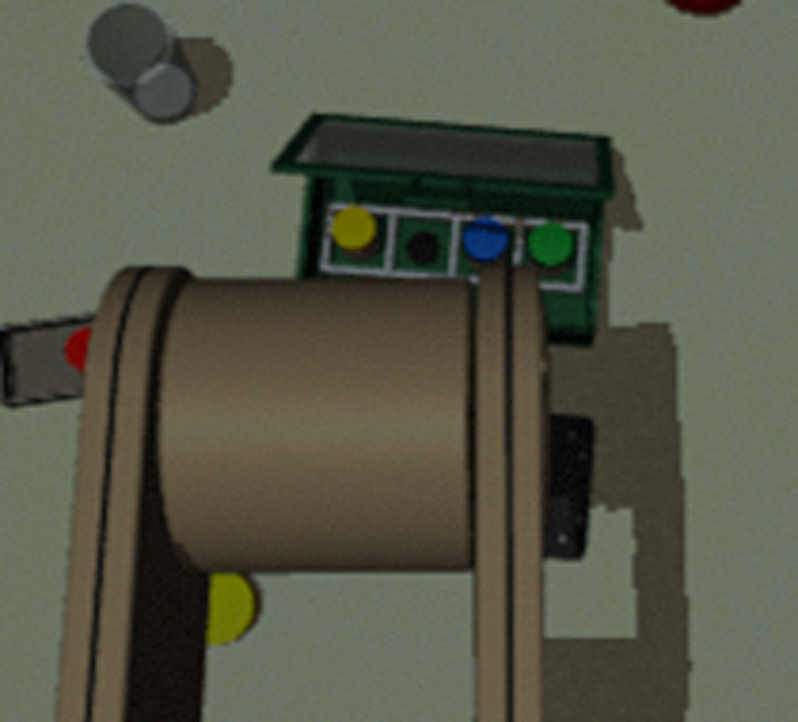

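View pics/t2.png

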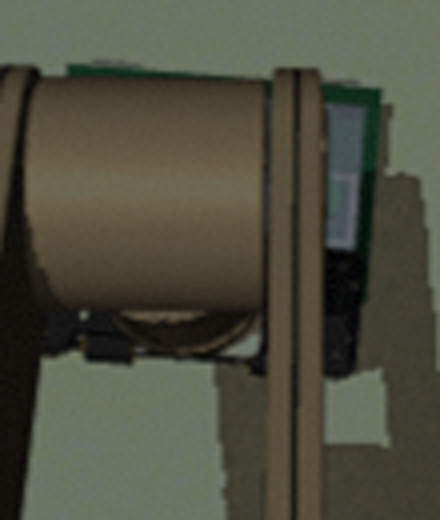

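From above, the gripper body (dark ends) is long along the jaw direction. With jaws across the case's x it would reach 94 mm from the pot axis, but the open lid is only about 77 mm away at that height. So I'll grip the pot near its top and lower it with the tool leaning about 16° away from the lid. It can then be let down on its edge and come upright between the ribs.

```bash
cat >> mv.py <<'E'
def planT(wps):
    """(grasp xyz, yaw, tilt): tilt deg leans tool top to -jaw-y(for yaw~0: -x)"""
    L=led(); p0=np.array(L["p"]); R0=Ro.from_rotvec(L["rv"])
    for g,y,ti in wps:
        R=down(y)*Ro.from_rotvec([np.radians(-ti),0,0]); tcp=np.array(g)-GO*R.as_matrix()[:,2]
        t=R0.inv().apply(tcp-p0)/10; r=np.degrees((R0.inv()*R).as_rotvec())
        print("t",np.round(t,2),"rot",np.round(r,1),"dist",round(np.linalg.norm(tcp-p0),0),"z",np.round(R.as_matrix()[:,2],2))
E
python3 - <<'E'
from mv import *
planT([((495,288.3,120),-3.4,0),((495,288.3,42),-3.4,0)])
E
```

```text
t [-8.   23.12  3.44] rot [-0. -0. 90.] dist 247.0 z [ 0.  0. -1.]
t [-8.   23.12 11.24] rot [-0. -0. 90.] dist 269.0 z [ 0.  0. -1.]
```

{"api": "carry_out", "payload": {"moves": [{"translation": [-0.8,2.3,0.3],"delta_rot": [0,0,9],"hand": -0.5},{"translation": [-1.6,4.6,0.7],"delta_rot": [0,0,18],"hand": -0.5},{"translation": [-2.4,6.9,1],"delta_rot": [0,0,28],"hand": -0.5},{"translation": [-3.4,9.8,1.4],"delta_rot": [0,0,38],"hand": -0.5},{"translation": [-4.3,12.5,1.8],"delta_rot": [0,0,48],"hand": -0.5},{"translation": [-5.2,15,2.2],"delta_rot": [0,0,58],"hand": -0.5},{"translation": [-6.1,17.6,2.6],"delta_rot": [0,0,68],"hand": -0.5},{"translation": [-7,20.2,3],"delta_rot": [0,0,78],"hand": -0.5},{"translation": [-8,23.1,3.4],"delta_rot": [0,0,87],"hand": -0.5},{"translation": [-8,23.1,3.4],"delta_rot": [0,0,90],"hand": -0.5}]}}

```text
time: 9.5
tcp_pos: [495.9, 289.7, 286.5]
tcp_rot: [-2.289, -2.152, -0.0]
ft_force: [-0.3, -0.4, -0.4]
finger_gap: 0.746
```

Run:
```python
from mv import *
from h import *
done([-8,23.1,3.4],[0,0,90]);st()
save(cap("side"),"s5.png",(150,60,350,260),3)
planT([((495,288.3,42),-3.4,0)])
```

```text
ledger [495.  288.1 287.7] grasp [495.  288.1 120.4] yaw -3.4
t 9.5 grasp [495.9 289.7 119.2] err [ 0.91  1.64 -1.21] roterr [-0.    0.01  0.11] F [-0.3 -0.4 -0.4] gap 0.746 j [0.44 0.15 1.69 0.   1.3  0.5 ]
t [ 0.02 -0.    7.84] rot [-0. -0. -0.] dist 78.0 z [ 0.  0. -1.]
```

View pics/s5.png

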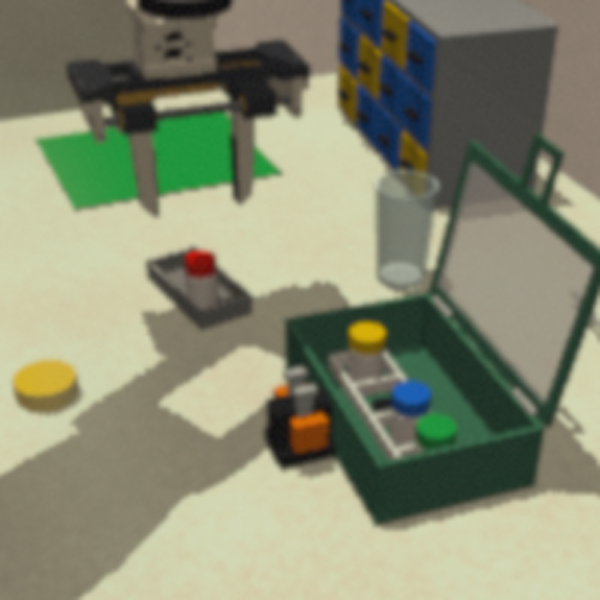

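The lid is fully upright and the fingers straddle the line above the pot. I'll lower and grip.

{"api": "carry_out", "payload": {"grip_force": 15, "moves": [{"translation": [0,0,0],"delta_rot": [0,0,0],"hand": -0.5},{"translation": [0,0,3],"delta_rot": [0,0,0],"hand": -0.5},{"translation": [0,0,6],"delta_rot": [0,0,0],"hand": -0.5},{"translation": [0,0,7.8],"delta_rot": [0,0,0],"hand": -0.5},{"translation": [0,0,7.8],"delta_rot": [0,0,0],"hand": -0.5},{"translation": [0,0,7.8],"delta_rot": [0,0,0],"hand": 0.6},{"translation": [0,0,7.8],"delta_rot": [0,0,0],"hand": 0.6},{"translation": [0,0,7.8],"delta_rot": [0,0,0],"hand": 0.6},{"translation": [0,0,7.8],"delta_rot": [0,0,0],"hand": 0.6},{"translation": [0,0,7.8],"delta_rot": [0,0,0],"hand": 0.6}]}}

```text
time: 10.8
tcp_pos: [495.1, 288.1, 210.0]
tcp_rot: [2.286, 2.154, 0.001]
ft_force: [0.5, 0.6, 1.3]
finger_gap: 0.32
```

Run:
```python
from mv import *
from h import *
done([0,0,7.8],[0,0,0]);st()
save(cap("side"),"s6.png",(170,90,270,190),6)
# release geometry in case frame
ph=np.radians(16); cx,cy,ya=580,52,np.radians(-3.45)
def W(x,y,z): return np.array([cx+np.cos(ya)*x-np.sin(ya)*y, cy+np.sin(ya)*x+np.cos(ya)*y, z])
ax=np.array([-np.sin(ph),np.cos(ph)]) # pot axis (x,z)
e=np.array([-5-15,5.5]); bc=e+15*np.array([np.cos(ph),np.sin(ph)]); g=bc+39*ax
print("g case xz",g)
T=W(g[0],22,g[1]); print(T)
planT([((495,288.1,150),-3.45,0),((505,75,150),-3.45,0),((505,75,150),-3.45,16),(W(g[0],22,130),-3.45,16),(T,-3.45,16)])
```

```text
ledger [495.  288.1 209.7] grasp [495.  288.1  42.4] yaw -3.4
t 10.8 grasp [495.2 288.1  42.7] err [0.09 0.05 0.3 ] roterr [-0.02  0.01 -0.  ] F [0.5 0.6 1.3] gap 0.32 j [ 0.44  0.24  1.74 -0.    1.16  0.5 ]
g case xz [-16.33093144  47.12376648]
[565.02256977  74.94288354  47.12376648]
t [  0.     0.   -10.76] rot [-0. -0.  0.] dist 108.0 z [ 0.  0. -1.]
t [-21.21   2.26 -10.76] rot [-0. -0.  0.] dist 239.0 z [ 0.  0. -1.]
t [-21.21  -2.35 -10.11] rot [-16.  -0.   0.] dist 236.0 z [ 0.28 -0.02 -0.96]
t [-20.85   3.65  -8.11] rot [-16.  -0.   0.] dist 227.0 z [ 0.28 -0.02 -0.96]
t [-20.85   3.65   0.18] rot [-16.  -0.   0.] dist 212.0 z [ 0.28 -0.02 -0.96]
```

View pics/s6.png

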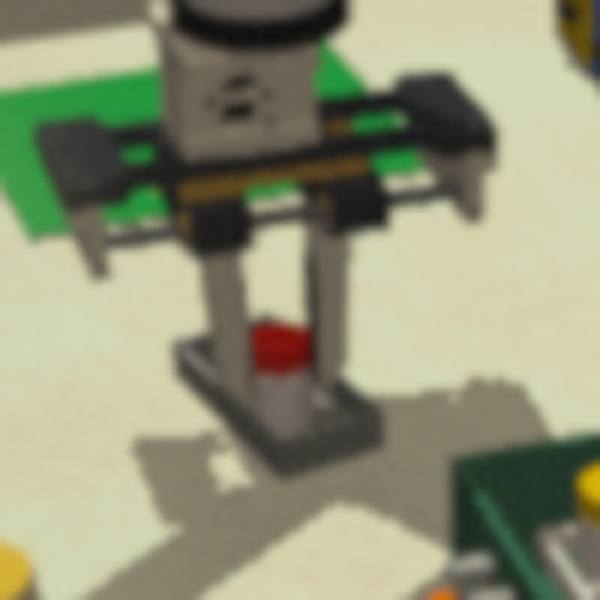

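Gap 29.8 mm, so the pot is held. A 12° lean already gives about 13 mm to the lid, so I'll use that.

Run:
```python
from mv import *
ph=np.radians(12); cx,cy,ya=580,52,np.radians(-3.45)
def W(x,y,z): return np.array([cx+np.cos(ya)*x-np.sin(ya)*y, cy+np.sin(ya)*x+np.cos(ya)*y, z])
ax=np.array([-np.sin(ph),np.cos(ph)])
e=np.array([-20,5.5]); bc=e+15*np.array([np.cos(ph),np.sin(ph)]); g=bc+39*ax
T=W(g[0],22,g[1]); print(g,T)
planT([((495,288.1,150),-3.45,0),((505,75,150),-3.45,0),((505,75,150),-3.45,12),(W(g[0],22,130),-3.45,12),(T,-3.45,12)])
```

```text
[-13.43634193  46.76643179] [567.91191339  74.76869444  46.76643179]
t [  0.     0.   -10.76] rot [-0. -0.  0.] dist 108.0 z [ 0.  0. -1.]
t [-21.21   2.26 -10.76] rot [-0. -0.  0.] dist 239.0 z [ 0.  0. -1.]
t [-21.21  -1.21 -10.39] rot [-12.  -0.   0.] dist 236.0 z [ 0.21 -0.01 -0.98]
t [-20.86   5.07  -8.39] rot [-12.  -0.   0.] dist 230.0 z [ 0.21 -0.01 -0.98]
t [-20.86   5.07  -0.07] rot [-12.  -0.   0.] dist 215.0 z [ 0.21 -0.01 -0.98]
```

{"api": "carry_out", "payload": {"moves": [{"translation": [0,0,-3],"delta_rot": [0,0,0],"hand": 0.6},{"translation": [0,0,-7],"delta_rot": [0,0,0],"hand": 0.6},{"translation": [0,0,-10.8],"delta_rot": [0,0,0],"hand": 0.6},{"translation": [-3,0.3,-10.8],"delta_rot": [0,0,0],"hand": 0.6},{"translation": [-7,0.8,-10.8],"delta_rot": [0,0,0],"hand": 0.6},{"translation": [-11,1.2,-10.8],"delta_rot": [0,0,0],"hand": 0.6},{"translation": [-15,1.6,-10.8],"delta_rot": [0,0,0],"hand": 0.6},{"translation": [-18.5,2,-10.8],"delta_rot": [0,0,0],"hand": 0.6},{"translation": [-21.2,2.3,-10.8],"delta_rot": [0,0,0],"hand": 0.6},{"translation": [-21.2,2.3,-10.8],"delta_rot": [0,0,0],"hand": 0.6}]}}

```text
time: 12.1
tcp_pos: [505.3, 73.6, 317.6]
tcp_rot: [2.289, 2.151, -0.001]
ft_force: [-0.5, 0.1, -0.6]
finger_gap: 0.32
```

Run:
```python
from mv import *
from h import *
done([-21.2,2.3,-10.8],[0,0,0]);st()
save(cap("side"),"s7.png",(150,60,350,260),3)
W=lambda x,y,z:[580+np.cos(.0602)*x+np.sin(.0602)*y,52-np.sin(.0602)*x+np.cos(.0602)*y,z]
ph=np.radians(12); g=np.array([-20,5.5])+15*np.array([np.cos(ph),np.sin(ph)])+39*np.array([-np.sin(ph),np.cos(ph)])
planT([(W(g[0],22,130),-3.45,12),(W(g[0],22,g[1]+15),-3.45,12),(W(g[0],22,g[1]),-3.45,12)])
```

```text
ledger [505.4  75.1 317.7] grasp [505.4  75.1 150.4] yaw -3.4
t 12.1 grasp [505.3  73.5 150.3] err [-0.03 -1.49 -0.13] roterr [ 0.01 -0.02  0.15] F [-0.5  0.1 -0.6] gap 0.32 j [ 0.04 -0.05  1.84 -0.    1.36  0.11]
t [0.34 2.77 2.41] rot [-12.  -0.   0.] dist 37.0 z [ 0.21 -0.01 -0.98]
t [0.34 2.77 9.23] rot [-12.  -0.   0.] dist 96.0 z [ 0.21 -0.01 -0.98]
t [ 0.34  2.77 10.73] rot [-12.  -0.   0.] dist 111.0 z [ 0.21 -0.01 -0.98]
```

View pics/s7.png

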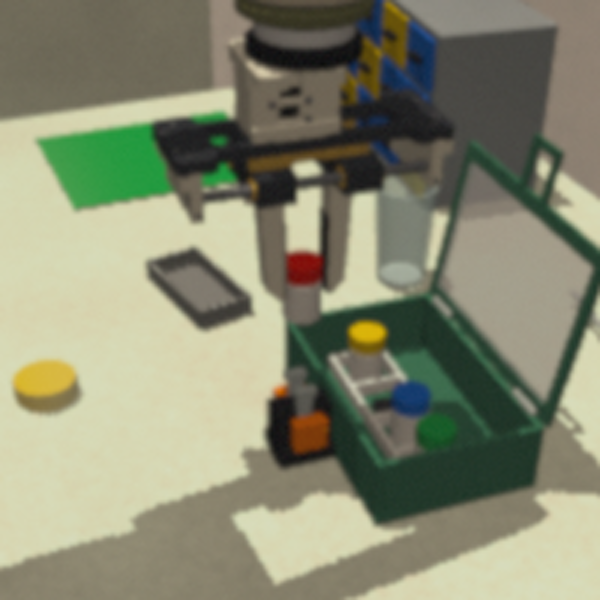

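The pot hangs in the gripper at crop (303,285) and the tray stayed behind. I'll tilt and lower to 15 mm above the floor, then check.

{"api": "carry_out", "payload": {"moves": [{"translation": [0.1,-1.5,0.4],"delta_rot": [-6,0,0],"hand": 0.6},{"translation": [0.3,-2,0.8],"delta_rot": [-12,0,0],"hand": 0.6},{"translation": [0.3,0.5,1.5],"delta_rot": [-12,0,0],"hand": 0.6},{"translation": [0.3,2.8,2.4],"delta_rot": [-12,0,0],"hand": 0.6},{"translation": [0.3,2.8,2.4],"delta_rot": [-12,0,0],"hand": 0.6},{"translation": [0.3,2.8,4.5],"delta_rot": [-12,0,0],"hand": 0.6},{"translation": [0.3,2.8,6.5],"delta_rot": [-12,0,0],"hand": 0.6},{"translation": [0.3,2.8,8],"delta_rot": [-12,0,0],"hand": 0.6},{"translation": [0.3,2.8,9.2],"delta_rot": [-12,0,0],"hand": 0.6},{"translation": [0.3,2.8,9.2],"delta_rot": [-12,0,0],"hand": 0.6}]}}

```text
time: 13.4
tcp_pos: [532.9, 76.5, 224.8]
tcp_rot: [2.171, 2.046, 0.213]
ft_force: [1.1, 0.0, -0.6]
finger_gap: 0.32
```

Run:
```python
from mv import *
from h import *
done([.3,2.8,9.2],[-12,0,0]);st()
save(cap("side"),"s8.png",(210,100,340,230),5)
save(cap("top"),"t8.png",(180,90,300,210),5)
```

```text
ledger [533.5  76.4 225.7] grasp [568.2  74.3  62.1] yaw -3.4
t 13.4 grasp [567.3  74.5  61.1] err [-0.6   0.13 -0.94] roterr [ 0.11 -0.01 -0.01] F [ 1.1  0.  -0.6] gap 0.32 j [ 0.06  0.04  1.94 -0.03  0.96  0.13]
```

View pics/s8.png

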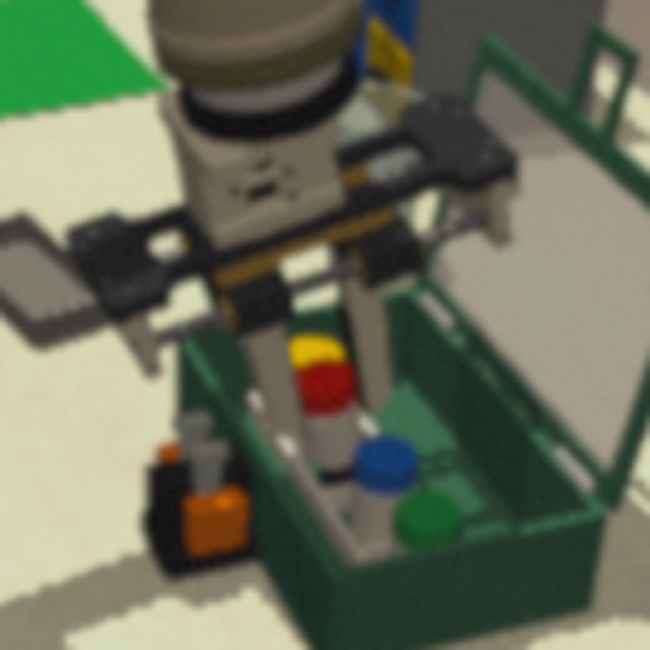

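View pics/t8.png

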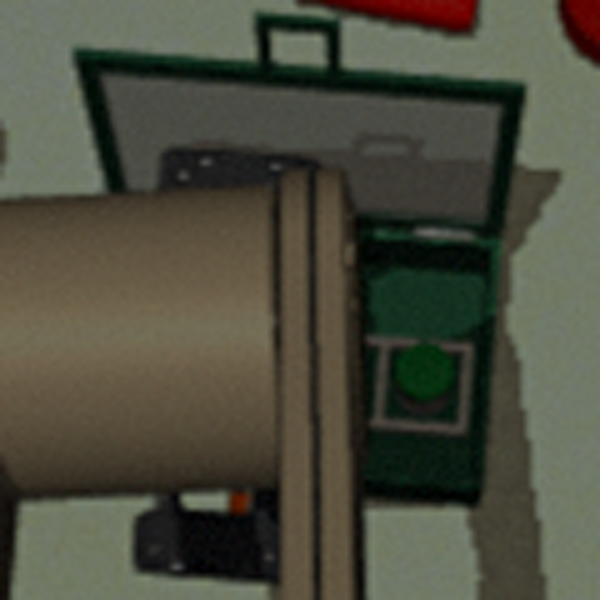

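The pot is over the free place between yellow and blue with no contact force, and the gripper is clear of the lid. I'll lower the rest.

{"api": "carry_out", "payload": {"moves": [{"translation": [0,0,0],"delta_rot": [0,0,0],"hand": 0.6},{"translation": [0,-0.08,0.4],"delta_rot": [0,0,0],"hand": 0.6},{"translation": [0,-0.16,0.8],"delta_rot": [0,0,0],"hand": 0.6},{"translation": [0,-0.25,1.2],"delta_rot": [0,0,0],"hand": 0.6},{"translation": [0,-0.3,1.4],"delta_rot": [0,0,0],"hand": 0.6},{"translation": [0,-0.31,1.47],"delta_rot": [0,0,0],"hand": 0.6},{"translation": [0,-0.31,1.47],"delta_rot": [0,0,0],"hand": 0.6},{"translation": [0,-0.31,1.47],"delta_rot": [0,0,0],"hand": 0.6},{"translation": [0,-0.31,1.47],"delta_rot": [0,0,0],"hand": 0.6},{"translation": [0,-0.31,1.47],"delta_rot": [0,0,0],"hand": 0.6}]}}

```text
time: 14.75
tcp_pos: [533.5, 76.4, 210.7]
tcp_rot: [2.17, 2.045, 0.215]
ft_force: [1.3, 0.9, -0.1]
finger_gap: 0.327
```

Run:
```python
from mv import *
from h import *
done([0,-.31,1.47],[0,0,0]);st()
save(cap("side"),"s9.png",(210,100,340,230),5)
```

```text
ledger [533.5  76.4 210.7] grasp [568.2  74.3  47.1] yaw -3.4
t 14.75 grasp [568.2  74.3  47.1] err [-0.01 -0.01  0.04] roterr [-0. -0.  0.] F [ 1.3  0.9 -0.1] gap 0.327 j [ 0.06  0.06  1.95 -0.03  0.93  0.13]
```

View pics/s9.png

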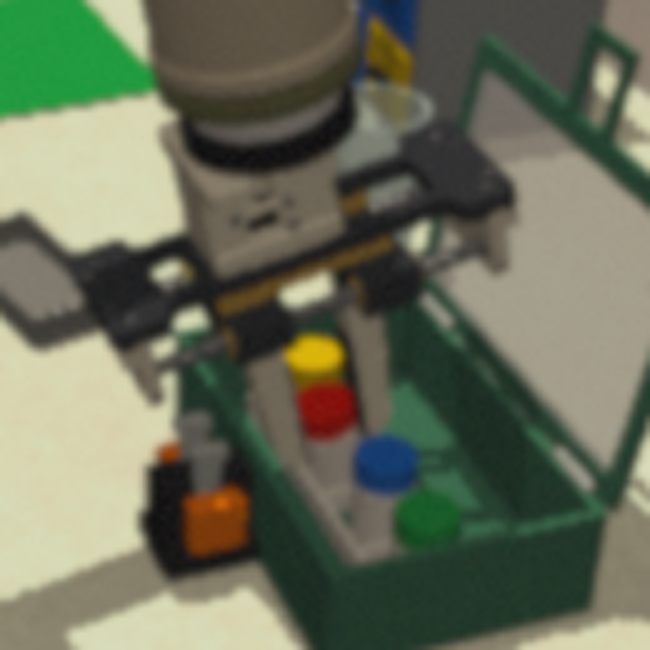

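The pot is at floor height in its place. I'll open slowly so it comes upright against the receding finger, then lift straight up.

{"api": "carry_out", "payload": {"moves": [{"translation": [0,0,0],"delta_rot": [0,0,0],"hand": 0.32},{"translation": [0,0,0],"delta_rot": [0,0,0],"hand": 0.27},{"translation": [0,0,0],"delta_rot": [0,0,0],"hand": 0.22},{"translation": [0,0,0],"delta_rot": [0,0,0],"hand": 0.16},{"translation": [0,0.05,0],"delta_rot": [0,0,0],"hand": 0.1},{"translation": [0,0.1,0],"delta_rot": [0,0,0],"hand": 0.04},{"translation": [0,0.2,0],"delta_rot": [0,0,0],"hand": -0.04},{"translation": [0,0.2,0],"delta_rot": [0,0,0],"hand": -0.12},{"translation": [0,0.2,0],"delta_rot": [0,0,0],"hand": -0.12},{"translation": [0,0.2,0],"delta_rot": [0,0,0],"hand": -0.12}]}}

```text
time: 16.05
tcp_pos: [535.4, 76.3, 211.1]
tcp_rot: [2.17, 2.045, 0.215]
ft_force: [-0.2, -0.6, 0.1]
finger_gap: 0.558
```

Run:
```python
from mv import *
from h import *
done([0,.2,0],[0,0,0]);st()
save(cap("side"),"s10.png",(210,100,340,230),5)
```

```text
ledger [535.5  76.3 211.1] grasp [570.2  74.2  47.5] yaw -3.4
t 16.05 grasp [570.1  74.2  47.4] err [-0.06 -0.01 -0.03] roterr [ 0. -0.  0.] F [-0.2 -0.6  0.1] gap 0.558 j [ 0.06  0.06  1.94 -0.03  0.93  0.13]
```

View pics/s10.png

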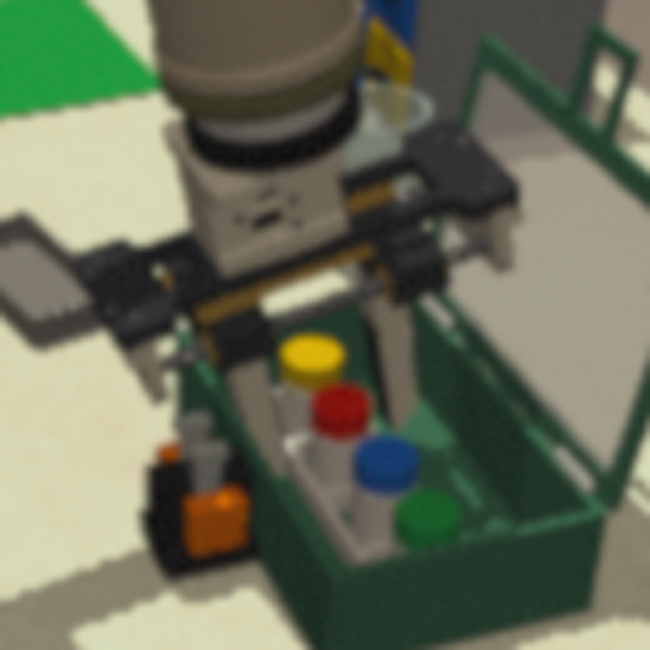

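The pot now stands upright beside the blue-capped one. I'll lift straight up and out.

{"api": "carry_out", "payload": {"moves": [{"translation": [0,0.6,-3],"delta_rot": [0,0,0],"hand": -0.12},{"translation": [0,1.4,-6.5],"delta_rot": [0,0,0],"hand": -0.12},{"translation": [0,2.1,-9.8],"delta_rot": [0,0,0],"hand": -0.12},{"translation": [0,0,-11],"delta_rot": [0,0,0],"hand": -0.12},{"translation": [0,-4,-12],"delta_rot": [4,0,0],"hand": -0.5},{"translation": [4,-6,-12],"delta_rot": [12,0,0],"hand": -0.9},{"translation": [9,-6,-12],"delta_rot": [12,0,0],"hand": -0.9},{"translation": [15,-6,-12],"delta_rot": [12,0,0],"hand": -0.9},{"translation": [20,-6,-12],"delta_rot": [12,0,0],"hand": -0.9},{"translation": [20,-6,-12],"delta_rot": [12,0,0],"hand": -0.9}]}}

```text
time: 17.35
tcp_pos: [463.4, 283.8, 315.9]
tcp_rot: [-2.282, -2.159, -0.001]
ft_force: [-1.0, -0.5, -0.1]
finger_gap: 0.949
```

Run:
```python
from mv import *
from h import *
done([20,-6,-12],[12,0,0]);st()
s=cap("side");save(s,"s11.png",(180,80,340,240),4)
t=cap("top");save(t,"t11.png",(110,90,300,215),4)
```

```text
ledger [463.8 280.9 316. ] grasp [463.8 280.9 148.7] yaw -3.4
t 17.35 grasp [463.4 283.9 148.6] err [-0.46  2.89 -0.12] roterr [ 0.01  0.04 -0.22] F [-1.  -0.5 -0.1] gap 0.949 j [0.45 0.04 1.75 0.   1.35 0.51]
```

View pics/s11.png

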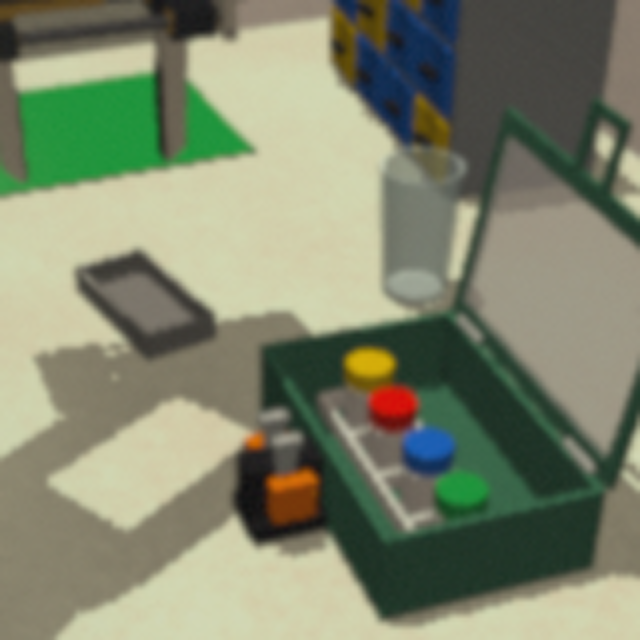

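View pics/t11.png

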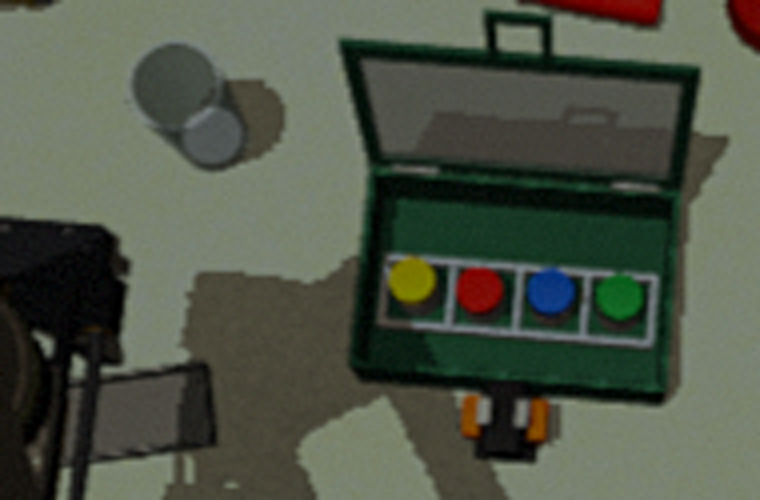

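Red sits upright in line with yellow, blue and green, and the lid is fully open. I'll re-measure the grey tray from the side view with rim corners (76,270), (138,250), (213,318) and (150,338) in the crop.

Run:
```python
from fit import *
from mv import *
import pickle
R,_=pickle.load(open("r0.pkl","rb")); S=R["side"]
uv=np.array([(138,250),(213,318),(150,338),(76,270)])/4-.5+[180,80]
p,e=fit([(S,uv,27,55,20)],(496,300,.17)); print(p[:2],np.degrees(p[2]),np.round(e,1))
# region compare with the first picture
plan([((496.3,300.6,80),10),((496.3,300.6,22.5),10)])
```

```text
[495.97381019 300.81640906] 10.203959794186229 [ 0.4  0.1  1.1 -0.4 -0.6  0.3 -0.7 -0. ]
yaw now -3.4
t [2.16 3.12 6.87] rot [ -0.   -0.  -13.4] dist 79.0
t [ 2.16  3.12 12.62] rot [ -0.   -0.  -13.4] dist 132.0
```

The tray is unmoved. Move in and grip it across its width.

{"api": "carry_out", "payload": {"grip_force": 25, "moves": [{"translation": [2.2,3.1,3],"delta_rot": [0,0,-7],"hand": -1},{"translation": [2.2,3.1,6.9],"delta_rot": [0,0,-13.4],"hand": -1},{"translation": [2.2,3.1,6.9],"delta_rot": [0,0,-13.4],"hand": -1},{"translation": [2.2,3.1,10],"delta_rot": [0,0,-13.4],"hand": -1},{"translation": [2.2,3.1,12.6],"delta_rot": [0,0,-13.4],"hand": -1},{"translation": [2.2,3.1,12.6],"delta_rot": [0,0,-13.4],"hand": -1},{"translation": [2.2,3.1,12.6],"delta_rot": [0,0,-13.4],"hand": 0.2},{"translation": [2.2,3.1,12.6],"delta_rot": [0,0,-13.4],"hand": 0.2},{"translation": [2.2,3.1,12.6],"delta_rot": [0,0,-13.4],"hand": 0.2},{"translation": [2.2,3.1,12.6],"delta_rot": [0,0,-13.4],"hand": 0.2}]}}

```text
time: 18.7
tcp_pos: [496.2, 301.1, 190.6]
tcp_rot: [2.019, 2.406, 0.001]
ft_force: [0.3, 0.6, 0.0]
finger_gap: 0.62
```

Run:
```python
from mv import *
from h import *
done([2.2,3.1,12.6],[0,0,-13.4]);st()
s=cap("side");save(s,"s12.png",(160,80,280,200),5)
plan([((480,295,200),10),((440,0,200),5),((525.2,-315.5,150),.5),((525.2,-315.5,62.5),.5)])
```

```text
ledger [496.1 301.  190. ] grasp [496.1 301.   22.7] yaw 10.0
t 18.7 grasp [496.4 301.2  23.3] err [0.14 0.12 0.56] roterr [-0.04  0.01  0.  ] F [0.3 0.6 0. ] gap 0.62 j [ 0.46  0.28  1.73 -0.    1.13  0.28]
yaw now 10.0
t [ -0.31  -1.69 -17.73] rot [-0. -0. -0.] dist 178.0
t [-28.67 -10.75 -17.73] rot [-0. -0.  5.] dist 354.0
t [-61.22  -7.84 -12.73] rot [-0.  -0.   9.5] dist 630.0
t [-61.22  -7.84  -3.98] rot [-0.  -0.   9.5] dist 618.0
```

View pics/s12.png

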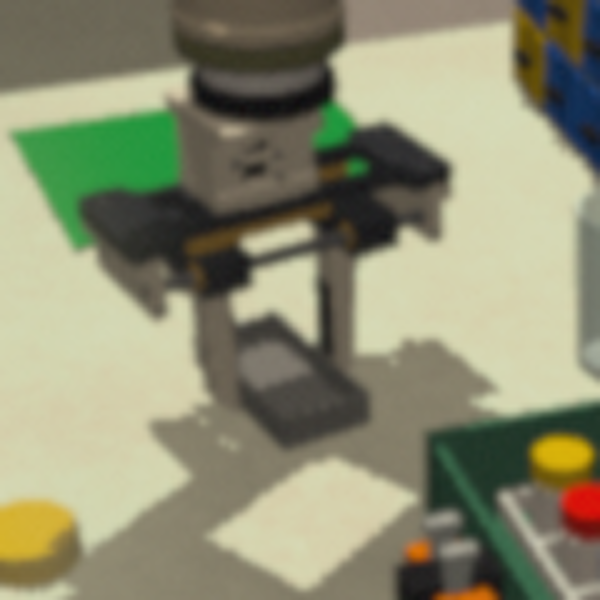

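{"api": "carry_out", "payload": {"grip_force": 25, "moves": [{"translation": [0,0,0],"delta_rot": [0,0,0],"hand": 0.2},{"translation": [0,0,0],"delta_rot": [0,0,0],"hand": 0.2},{"translation": [0,0,0],"delta_rot": [0,0,0],"hand": 0.2},{"translation": [0,0,-0.5],"delta_rot": [0,0,0],"hand": 0.2},{"translation": [0,0,-2],"delta_rot": [0,0,0],"hand": 0.2},{"translation": [0,0,-5],"delta_rot": [0,0,0],"hand": 0.2},{"translation": [0,0,-8],"delta_rot": [0,0,0],"hand": 0.2},{"translation": [0,-0.5,-11],"delta_rot": [0,0,0],"hand": 0.2},{"translation": [0,-1,-14],"delta_rot": [0,0,0],"hand": 0.2},{"translation": [-0.3,-1.7,-16],"delta_rot": [0,0,0],"hand": 0.2}]}}

```text
time: 20.0
tcp_pos: [479.8, 295.2, 352.5]
tcp_rot: [2.019, 2.406, 0.003]
ft_force: [-0.6, 0.4, -1.6]
finger_gap: 0.576
```

Run:
```python
from mv import *
from h import *
done([-.3,-1.7,-16],[0,0,0]);st()
s=cap("side");save(s,"s13.png",(130,30,280,180),4)
plan([((440,0,185),5),((525.2,-315.5,150),.5),((525.2,-315.5,62.5),.5)])
```

```text
ledger [479.9 295.1 350. ] grasp [479.9 295.1 182.7] yaw 10.0
t 20.0 grasp [480.2 295.4 185.2] err [-0.06  0.06  2.5 ] roterr [-0.13  0.04 -0.01] F [-0.6  0.4 -1.6] gap 0.576 j [0.46 0.06 1.66 0.   1.42 0.29]
yaw now 10.0
t [-28.37  -9.05  -0.23] rot [-0. -0.  5.] dist 298.0
t [-60.92  -6.14   3.27] rot [-0.  -0.   9.5] dist 613.0
t [-60.92  -6.14  12.02] rot [-0.  -0.   9.5] dist 624.0
```

View pics/s13.png

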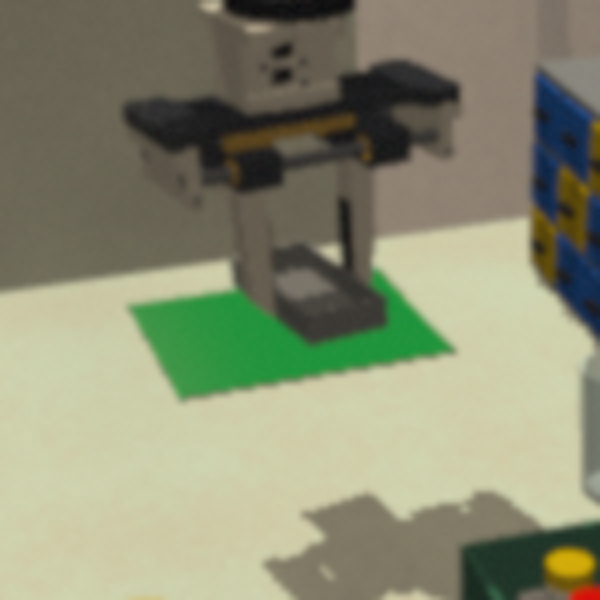

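The tray is held level (gap 53.6 mm). I'll carry it past the front of the case.

{"api": "carry_out", "payload": {"moves": [{"translation": [-1.5,-0.5,0],"delta_rot": [0,0,0],"hand": 0.2},{"translation": [-4.5,-1.5,0],"delta_rot": [0,0,1],"hand": 0.2},{"translation": [-8.5,-2.8,0],"delta_rot": [0,0,1.5],"hand": 0.2},{"translation": [-12.5,-4.2,0],"delta_rot": [0,0,2],"hand": 0.2},{"translation": [-16.5,-5.5,0],"delta_rot": [0,0,3],"hand": 0.2},{"translation": [-20.5,-6.8,0],"delta_rot": [0,0,4],"hand": 0.2},{"translation": [-24.5,-8,0],"delta_rot": [0,0,5],"hand": 0.2},{"translation": [-28.5,-9,0],"delta_rot": [0,0,5],"hand": 0.2},{"translation": [-32.5,-9,0],"delta_rot": [0,0,5.5],"hand": 0.2},{"translation": [-36.5,-8.6,0],"delta_rot": [0,0,6],"hand": 0.2}]}}

```text
time: 21.3
tcp_pos: [457.4, -81.1, 348.2]
tcp_rot: [-2.142, -2.295, 0.002]
ft_force: [0.2, 0.6, -0.1]
finger_gap: 0.575
```

Run:
```python
from mv import *
done([-36.5,-8.6,0],[0,0,6]);st()
plan([((525.2,-315.5,150),.5),((525.2,-315.5,90),.5),((525.2,-315.5,62.5),.5)])
```

```text
ledger [458.5 -79.3 350. ] grasp [458.5 -79.3 182.7] yaw 4.0
t 21.3 grasp [456.9 -81.1 180.9] err [-1.18 -1.87 -1.84] roterr [0.15 0.04 0.06] F [ 0.2  0.6 -0.1] gap 0.575 j [-0.29 -0.21  1.92 -0.    1.43 -0.35]
yaw now 4.0
t [-24.03   5.     3.27] rot [-0.  -0.   3.5] dist 248.0
t [-24.03   5.     9.27] rot [-0.  -0.   3.5] dist 262.0
t [-24.03   5.    12.02] rot [-0.  -0.   3.5] dist 273.0
```

{"api": "carry_out", "payload": {"moves": [{"translation": [-4,0.8,0.5],"delta_rot": [0,0,1],"hand": 0.2},{"translation": [-8,1.6,1],"delta_rot": [0,0,2],"hand": 0.2},{"translation": [-12,2.5,1.6],"delta_rot": [0,0,3],"hand": 0.2},{"translation": [-16,3.3,2.2],"delta_rot": [0,0,3.5],"hand": 0.2},{"translation": [-20,4.2,2.8],"delta_rot": [0,0,3.5],"hand": 0.2},{"translation": [-23,4.8,3.3],"delta_rot": [0,0,3.5],"hand": 0.2},{"translation": [-24,5,5],"delta_rot": [0,0,3.5],"hand": 0.2},{"translation": [-24,5,7.5],"delta_rot": [0,0,3.5],"hand": 0.2},{"translation": [-24,5,9.3],"delta_rot": [0,0,3.5],"hand": 0.2},{"translation": [-24,5,9.3],"delta_rot": [0,0,3.5],"hand": 0.2}]}}

```text
time: 22.55
tcp_pos: [523.9, -313.9, 253.9]
tcp_rot: [-2.208, -2.228, 0.001]
ft_force: [-0.1, -0.6, -0.3]
finger_gap: 0.58
```

Run:
```python
from mv import *
from h import *
done([-24,5,9.3],[0,0,3.5]);st()
s=cap("side");save(s,"s14.png",(280,200,430,380),3.3)
```

```text
ledger [ 525.1 -315.2  257. ] grasp [ 525.1 -315.2   89.7] yaw 0.5
t 22.55 grasp [ 523.1 -313.4   86.6] err [-1.27  1.28 -3.1 ] roterr [ 0.25  0.19 -0.03] F [-0.1 -0.6 -0.3] gap 0.58 j [-0.62  0.28  1.6   0.    1.27 -0.63]
```

View pics/s14.png

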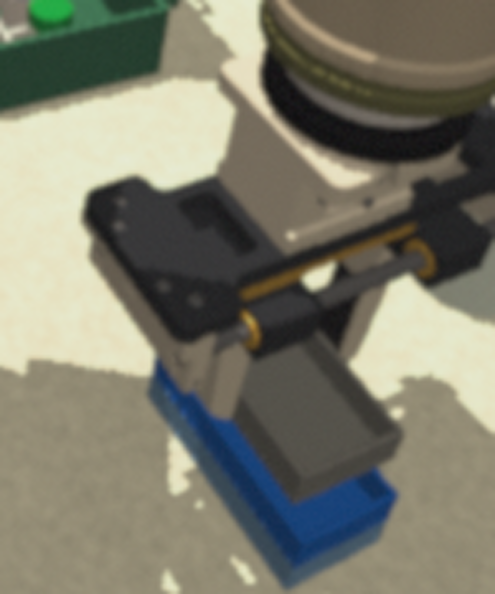

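Run:
```python
from fit import *
from mv import st
st(); 
for c,box,k in(("side",(320,240,430,380),4.2),("top",(340,150,430,230),6)):
    r=cap(c); P=[]
    P+=[corners((525.2,-315.5,.009),27,55,z) for z in(40,20)]
    P+=[corners((524.2,-314.2,.009),27,55,z) for z in(84.5,64.5)]
    x0,y0,x1,y1=box; im=cv2.resize(r["image"][y0:y1,x0:x1,::-1],None,fx=k,fy=k,interpolation=cv2.INTER_CUBIC)
    for i,p in enumerate(P): cv2.polylines(im,[np.round((proj(r,p)-[x0,y0]+.5)*k).astype(np.int32)],True,(255,0,255) if i<2 else(0,255,255),1,cv2.LINE_AA)
    cv2.imwrite(f"pics/w15{c}.png",im)
```

```text
t 22.6 grasp [ 524.2 -314.1   88.5] err [-0.58  0.81 -1.25] roterr [ 0.12  0.09 -0.03] F [ 0.1 -0.1 -0.2] gap 0.58 j [-0.62  0.28  1.6   0.    1.27 -0.63]
```

View pics/w15side.png

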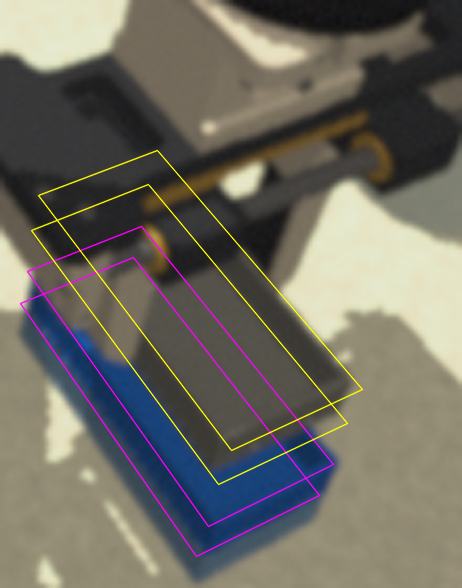

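View pics/w15top.png

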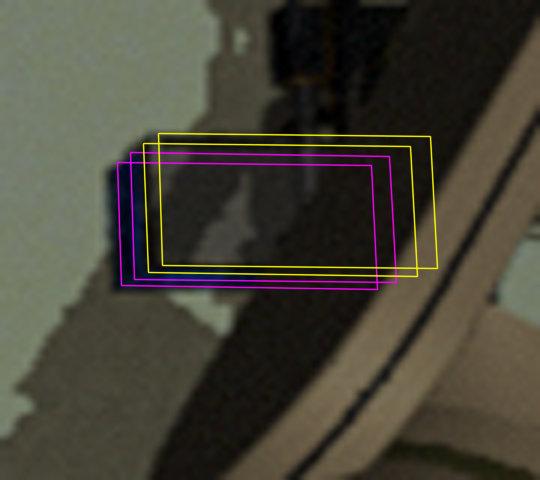

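Run:
```python
from h import *
from mv import st
for i in range(2): r=cap("side"); 
st()
im=r["image"][300:375,340:425,::-1]; im=cv2.resize(im,None,fx=8,fy=8,interpolation=cv2.INTER_CUBIC); im=cv2.convertScaleAbs(im,alpha=1.8); cv2.imwrite("pics/s16.png",im)
r=cap("top"); im=r["image"][165:205,350:400,::-1]; im=cv2.resize(im,None,fx=12,fy=12,interpolation=cv2.INTER_CUBIC); im=cv2.convertScaleAbs(im,alpha=3); cv2.imwrite("pics/t16.png",im)
```

```text
t 22.8 grasp [ 525.9 -315.6   91.1] err [ 0.43 -0.14  1.41] roterr [-0.1  -0.08 -0.02] F [-0.4 -0.1 -0.2] gap 0.577 j [-0.62  0.28  1.6  -0.    1.27 -0.63]
```

View pics/s16.png

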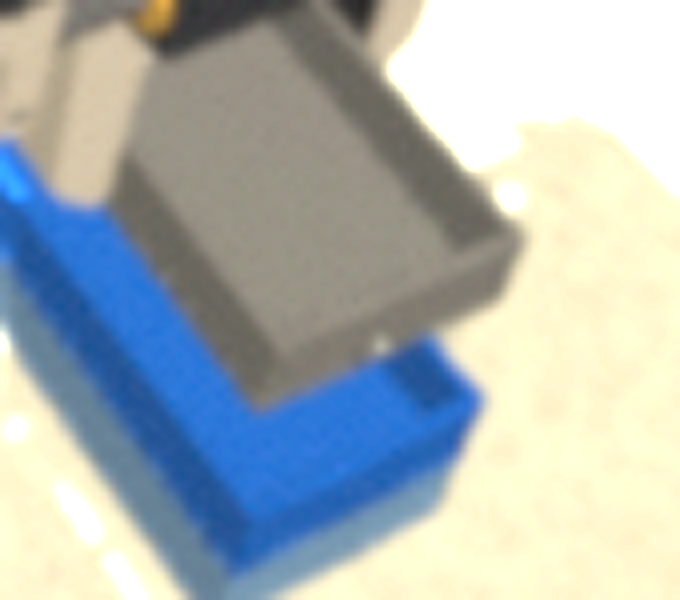

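View pics/t16.png

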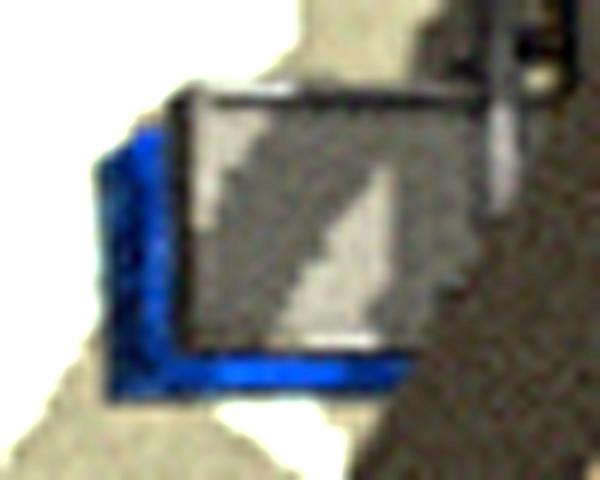

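Run:
```python
from fit import *
import pickle
R,_=pickle.load(open("r0.pkl","rb")); S,T=R["side"],R["top"]
s=lambda u,v:np.array([u/8-.5+340,v/8-.5+300]); t=lambda u,v:np.array([u/12-.5+350,v/12-.5+165])
p=lambda *a:print(*[np.round(x,1) if not isinstance(x,str) else x for x in a])
for z in(86,88,90): p("grey rim z%d"%z,"(+x,-y)",back(S,s(520,232),z)[0],"(-x,-y)",back(S,s(282,355),z)[0])
p("grey under (-x,-y)",back(S,s(260,408),68)[0],"(+x-y)",back(S,s(500,295),68)[0])
p("blue rim",back(S,s(480,395),40)[0],back(S,s(245,520),40)[0],"under",back(S,s(235,575),20)[0])
p("top grey (+x,+y)",back(T,t(185,92),88)[0],"(-x,+y)",back(T,t(185,350),88)[0])
p("top blue (+x+y)",back(T,t(143,130),40)[0],"(-x,+y)",back(T,t(155,392),40)[0])
print("expected grey", np.round(corners((525.9,-315.6,.009),27,55,88),1)); print("exp blue",np.round(corners((525.2,-315.5,.009),27,55,40),1))
```

```text
grey rim z86 (+x,-y) [ 553.  -364.6   86. ] (-x,-y) [ 499.9 -366.9   86. ]
grey rim z88 (+x,-y) [ 551.6 -365.4   88. ] (-x,-y) [ 498.7 -367.7   88. ]
grey rim z90 (+x,-y) [ 550.2 -366.3   90. ] (-x,-y) [ 497.6 -368.5   90. ]
grey under (-x,-y) [ 500.5 -366.1   68. ] (+x-y) [ 553.4 -365.7   68. ]
blue rim [ 554.8 -369.1   40. ] [ 500.3 -371.2   40. ] under [ 502.7 -371.6   20. ]
top grey (+x,+y) [ 548.5 -255.7   88. ] (-x,+y) [ 496.  -254.5   88. ]
top blue (+x+y) [ 550.6 -261.    40. ] (-x,+y) [ 494.6 -262.2   40. ]
expected grey [[ 552.4 -260.4   88. ]
 [ 553.4 -370.4   88. ]
 [ 499.4 -370.8   88. ]
 [ 498.4 -260.8   88. ]]
exp blue [[ 551.7 -260.3   40. ]
 [ 552.7 -370.3   40. ]
 [ 498.7 -370.7   40. ]
 [ 497.7 -260.7   40. ]]
```

Both cameras agree that the grey tray sits about 5 mm too far in +y relative to the blue stack, and in x it is within about 1 mm. I'll correct that and lower.

{"api": "carry_out", "payload": {"moves": [{"translation": [-0.5,0.05,0],"delta_rot": [0,0,0],"hand": 0.2},{"translation": [-0.5,0.05,0.5],"delta_rot": [0,0,0],"hand": 0.2},{"translation": [-0.5,0.05,1],"delta_rot": [0,0,0],"hand": 0.2},{"translation": [-0.5,0.05,1.5],"delta_rot": [0,0,0],"hand": 0.2},{"translation": [-0.5,0.05,2],"delta_rot": [0,0,0],"hand": 0.2},{"translation": [-0.5,0.05,2.3],"delta_rot": [0,0,0],"hand": 0.2},{"translation": [-0.5,0.05,2.3],"delta_rot": [0,0,0],"hand": 0.2},{"translation": [-0.5,0.05,2.3],"delta_rot": [0,0,0],"hand": 0.2},{"translation": [-0.5,0.05,2.3],"delta_rot": [0,0,0],"hand": 0.2},{"translation": [-0.5,0.05,2.3],"delta_rot": [0,0,0],"hand": 0.2}]}}

```text
time: 24.1
tcp_pos: [525.7, -320.3, 234.3]
tcp_rot: [2.212, 2.231, 0.0]
ft_force: [0.6, 0.0, -1.3]
finger_gap: 0.58
```

Run:
```python
from h import *
from mv import st,done
done([-.5,.05,2.3],[0,0,0]);st()
r=cap("side")
im=r["image"][300:375,340:425,::-1]; im=cv2.resize(im,None,fx=8,fy=8,interpolation=cv2.INTER_CUBIC); im=cv2.convertScaleAbs(im,alpha=1.8); cv2.imwrite("pics/s17.png",im)
r=cap("top"); im=r["image"][165:205,350:400,::-1]; im=cv2.resize(im,None,fx=12,fy=12,interpolation=cv2.INTER_CUBIC); im=cv2.convertScaleAbs(im,alpha=3); cv2.imwrite("pics/t17.png",im)
```

```text
ledger [ 525.7 -320.2  234. ] grasp [ 525.7 -320.2   66.7] yaw 0.5
t 24.1 grasp [ 525.8 -320.3   67. ] err [ 0.04 -0.06  0.23] roterr [-0.02 -0.01  0.  ] F [ 0.6  0.  -1.3] gap 0.58 j [-0.63  0.31  1.6   0.    1.23 -0.64]
```

View pics/s17.png

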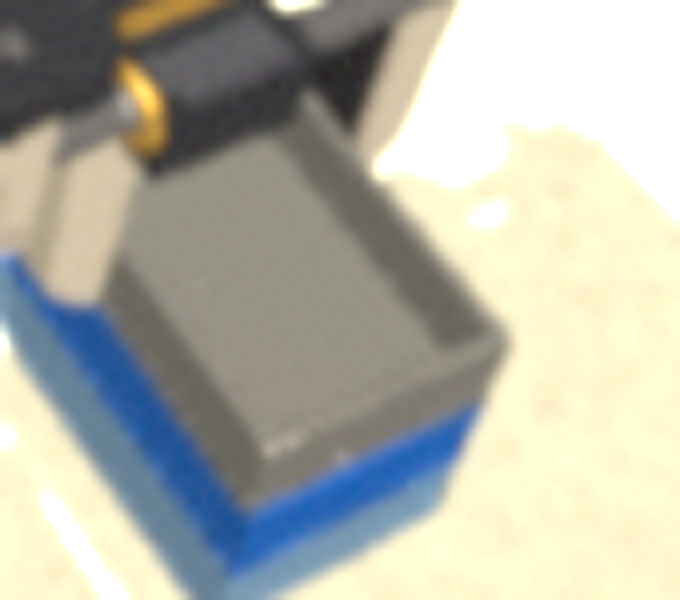

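View pics/t17.png

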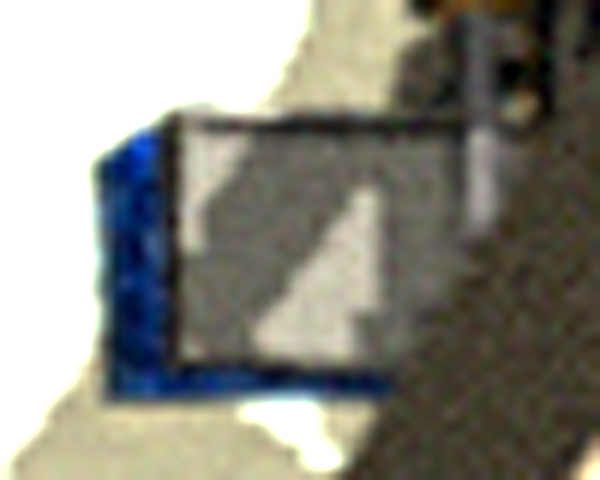

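The grey tray is square above the upper blue one: its underside corner at (245,508) lies straight above the blue rim corner (245,520), with about 4 mm to go. I'll set it down and release.

{"api": "carry_out", "payload": {"moves": [{"translation": [0,0,0.2],"delta_rot": [0,0,0],"hand": 0.2},{"translation": [0,0,0.35],"delta_rot": [0,0,0],"hand": 0.2},{"translation": [0,0,0.38],"delta_rot": [0,0,0],"hand": 0.2},{"translation": [0,0,0.38],"delta_rot": [0,0,0],"hand": 0.2},{"translation": [0,0,0.38],"delta_rot": [0,0,0],"hand": 0.2},{"translation": [0,0,0.38],"delta_rot": [0,0,0],"hand": 0.2},{"translation": [0,0,0.38],"delta_rot": [0,0,0],"hand": 0.2},{"translation": [0,0,0.38],"delta_rot": [0,0,0],"hand": 0.2},{"translation": [0,0,0.38],"delta_rot": [0,0,0],"hand": 0.2},{"translation": [0,0,0.38],"delta_rot": [0,0,0],"hand": 0.2}]}}

```text
time: 25.45
tcp_pos: [525.7, -320.2, 230.4]
tcp_rot: [-2.212, -2.231, 0.0]
ft_force: [-2.9, 2.0, 6.2]
finger_gap: 0.578
```

Run:
```python
from mv import st,done
done([0,0,.38],[0,0,0]);st()
```

```text
ledger [ 525.7 -320.2  230.2] grasp [ 525.7 -320.2   62.9] yaw 0.5
t 25.45 grasp [ 525.6 -320.2   63.1] err [-0.03  0.01  0.21] roterr [0. 0. 0.] F [-2.9  2.   6.2] gap 0.578 j [-0.63  0.32  1.6  -0.    1.22 -0.64]
```

Contact at 6 N. Open and rise.

{"api": "carry_out", "payload": {"moves": [{"translation": [0,0,0.36],"delta_rot": [0,0,0],"hand": -0.2},{"translation": [0,0,0.36],"delta_rot": [0,0,0],"hand": -0.3},{"translation": [0,0,0.36],"delta_rot": [0,0,0],"hand": -0.5},{"translation": [0,0,0.36],"delta_rot": [0,0,0],"hand": -0.5},{"translation": [0,0,-3],"delta_rot": [0,0,0],"hand": -0.5},{"translation": [0,0,-7],"delta_rot": [0,0,0],"hand": -0.5},{"translation": [0,0,-12],"delta_rot": [0,0,0],"hand": -0.5},{"translation": [6,0,-15],"delta_rot": [0,0,0],"hand": -0.5},{"translation": [12,-2,-15],"delta_rot": [0,0,0],"hand": -0.5},{"translation": [18,-4,-15],"delta_rot": [0,0,0],"hand": -0.5}]}}

```text
time: 26.7
tcp_pos: [485.4, -144.2, 381.0]
tcp_rot: [2.211, 2.229, 0.001]
ft_force: [0.9, 0.5, 0.5]
finger_gap: 0.751
```

Run:
```python
from h import *
from mv import st,done
done([18,-4,-15],[0,0,0]);st()
r=cap("side"); save(r,"s18.png",None,1.5)
im=r["image"][280:380,310:425,::-1]; cv2.imwrite("pics/s18b.png",cv2.resize(im,None,fx=6,fy=6,interpolation=cv2.INTER_CUBIC))
r=cap("top"); save(r,"t18.png",None,1.5)
```

```text
ledger [ 484.1 -140.6  380.2] grasp [ 484.1 -140.6  212.9] yaw 0.5
t 26.7 grasp [ 485.7 -144.3  213.7] err [ 1.27 -3.65  0.79] roterr [-0.1  -0.03  0.03] F [0.9 0.5 0.5] gap 0.751 j [-0.39 -0.11  1.78  0.    1.48 -0.4 ]
```

View pics/s18.png

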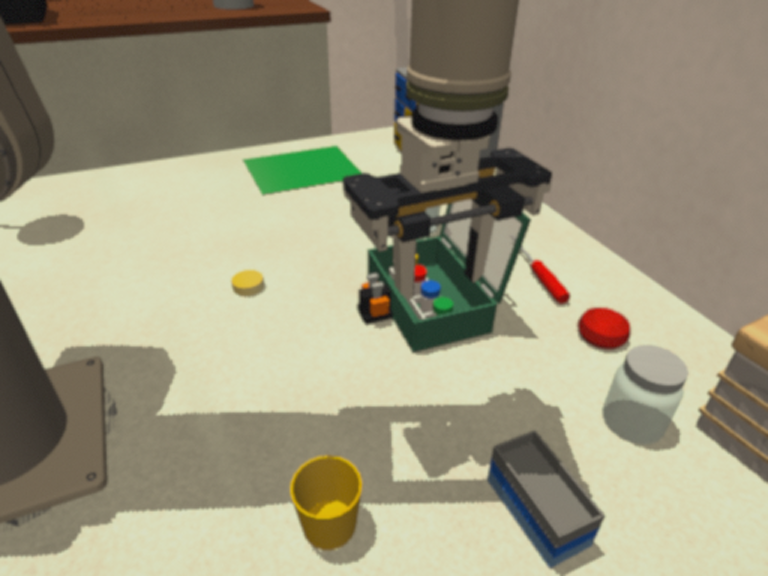

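View pics/s18b.png

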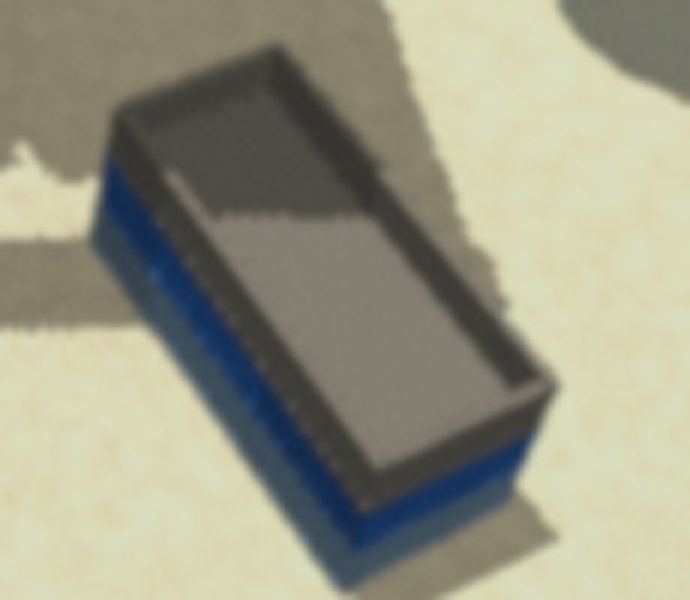

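View pics/t18.png

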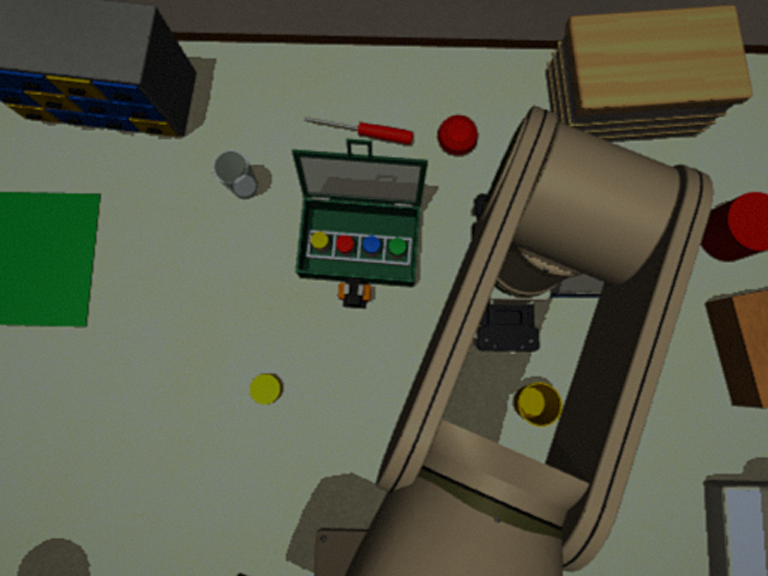

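Everything is in place: the stack is square, the lid is open, the four pots are in a row and the glassware hasn't moved. I'll hand it in.

Run:
```python
from workcell import env
from mv import st
for i in range(4): env.capture("side")
st(); print(env.sign_off())
```

```text
t 27.0 grasp [ 486.3 -146.5  213.3] err [ 2.06 -5.83  0.4 ] roterr [-0.05 -0.05  0.02] F [-0.1  0.1  0.1] gap 0.749 j [-0.39 -0.11  1.77 -0.    1.48 -0.4 ]
the job is handed in; nothing more can be done
None
```

I did all three parts in the order asked and handed the job in at 27.0 s; no verdict was reported.

- **Lid:** I squeezed both clasp buttons home together, to a 40.7 mm opening. The lid sprang fully open and was still open in the last pictures.
- **Pot:** The red-capped pot went into the free place between yellow and blue. I lowered it leaning 12°, because the gripper body would otherwise have hit the open lid. It came upright when released, and the last pictures show all four pots in a row.
- **Tray:** The grey tray is on the two blue ones, right way up. Before setting it down, both cameras showed it about 5 mm off in y from where I had reckoned it, so I corrected that. It touched down with about 6 N, and the last side view shows it square on the stack; the arm partly hides it from the top camera.
- **Other items:** The tumbler, jar and tin look unmoved in the pictures; I didn't measure them again.

One move was refused whole because a field was missing; I sent it again with no effect on the scene. At hand-in the arm was clear of everything, about 6 mm from its commanded pose (not fully settled), with no force on the wrist.

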